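# Strip the headed pins from the knuckle block

### The arm

A 7-joint arm with a two-finger parallel gripper is mounted at the origin on a cart in front of the work surface, level with it; the furniture and walls round the work are solid. World frame = base frame: x ahead of the robot, y to its left, z up, the work surface at z = 0. Lengths are in m, angles in rad, forces in N, time in s.
With the tool pointing down it reaches from about 0.4 to 0.85 m from the base axis. Payload 10.4 kg.
Tool frame: the origin (TCP) lies at the very end of the fingers, on their centre line; the grasp point (between the pads) lies 19 mm behind it (manip.grip_point_offset is the distance from the TCP to the grasp point, in m); z points along the fingers, y is the line along which they close (so a half turn about z gives the same grasp; the last joint's range is limited). The gripper opens to 85 mm and grips with 20 to 120 N. Pads are 22 mm wide; open, the fingers measure 114 mm over their backs; the gripper's body (76 mm by 85 mm) begins 54 mm behind the grasp point. The pads swing forward as they close: fully open they stand 13 mm farther back than shut.
Start: joints at [1.162, 0.332, -0.065, 1.46, 0.022, 1.35, -0.088], TCP at [0.235, -0.579, 0.231] pointing down, gripper open.
Joint ranges: [-2.6, 2.6], [-0.5, 2.12], [-1.47, 1.34], [0.16, 2.42], [-1.27, 4.41], [0.06, 2.06], [-2.6, 2.6]. Speed limits (rad/s): [2.22, 2.22, 2.79, 2.79, 3.14, 3.14, 3.14].

### API

Orientations are given as a unit quaternion [x, y, z, w].
In Python, from workcell import manip gives the robot as it stands. The module is installed in compiled form; this text tells all that it offers.
- The arm moves only by the shell command python3 -m inch 'ROWS' [OPENING] [FORCE]. ROWS is JSON, a list of rows, each a list of 2 entries, a list of its own where there are three numbers: the shift along the tool's x, y, z each as a share of 0.08 m, from -1 to 1, then the turn, a rotation vector about the tool's x, y, z each as a share of 45 degrees, from -1 to 1. A call has exactly 10 rows; each row is the pose to reach, as a shift and turn from the pose commanded when the call began, along the tool's axes at that moment; what a row does not reach only later rows make up. A row lasts 1/10 s, in which the tool goes at most 50 mm and 8.59 degrees, less where a joint would pass 70% of its speed; a pose out of reach is approached as far as the arm can. A call with a number of a shift or a turn outside -1 to 1 is refused whole. A call with a gripper value outside its range is refused whole. OPENING is the opening, from 0 (shut) to 1 (fully open), set as the call begins (- or left out, the last holds). The fingers move at their own pace and stop on an object; FORCE is the grip in N (left out, the last holds). Time passes only in rows, so rows that repeat a pose let the fingers close, or fill a call up. It gives the time, the measured TCP pose, the force, the opening and the grip force at its end, in the units of the state.
- manip.get_obs(): the state, without advancing time (a new reading comes with each control period).
- manip.camera(name): name is "side" or "top" or "wrist"; returns the picture (384x512x3 uint8, red, green, blue); there is no depth.
- manip.camera_params(name): a dict with "fov_y" (degrees; the focal length in pixels is half the picture's height over the tangent of half this angle, whatever the lens; pixels are square), "cx", "cy" (the principal point, pixels), "k1" (the pictures are not rectified: a ray, as slopes to the right and down, at radius r is drawn at 1 + k1 r^2 times it, then the intrinsics apply), "camera_from_world" (4x4, takes a point from world to camera coordinates); the wrist camera has in their place "T_tool_cam" (4x4, takes a point from camera to tool coordinates, whose origin is the TCP and whose axes are the flange's). Camera axes: x right, y up, looking along -z (the intrinsics and any distortion apply to the point x, -y, -z); pixel columns grow to the right and rows downward; lengths in m; the calibration is good to about 2 mm. A picture is of the moment at which its call begins: read the wrist's pose just before it. camera_params takes no time and is no camera call.
- manip.hand_in(): hands the job in; it is judged then, once.
The state is a dict: "clock": time; "joint_pos": joint angles; "joint_velocities": joint speeds; "tau": joint torques, N m; "position": TCP position; "ee_rot": TCP orientation; "ft_force": force on the tool from outside, world axes, zero at the start; "torque": the same for the moment, N m; "grip_width": opening from 0.0 (shut) to 1.0 (fully open); "grasp_force": force on a finger pad.
Only numpy, scipy, OpenCV 4.12 (cv2) and the standard library are available. Lean on these libraries where they do the work, as an engineer would, in place of code of your own. Each camera call takes 0.05 s, during which the arm holds its last target. There are 200 camera calls.

### The job

Set the catch pan under the side of the knuckle block where the pin heads stick out, and with the drift punch drive every headed pin out from its plain end so that they all end up in the pan; do not grip or push a stuck pin with the fingers, and leave the headless dowel where it is. Lay the punch back in its rest, pointing the way it did, tip all the pins out of the pan into the larger compartment of the wooden parts tray, and stand the empty pan upright on the bench. Leave the hammer and the V-block alone.

Things in the scene. Friction and masses are not known exactly. Their poses are not given: they have to be found in the camera images.
- block: fixed steel knuckle block 134 x 24 mm (x, y), underside 44 mm and top 76 mm above the bench, on a grey angle stand. Origin on the bench under its middle. Six 9 mm through bores run along its y at x = -50, -30, -10, 10, 30, 50 mm, axis 58 mm above the bench, from the face at y = -12 to the face at y = +12 mm. A sprung grub screw over each bore, 3 mm proud of the top, nips what is in it.
- block_exit (a point): middle of the row of bore mouths on the block's +y face, where the pins come out (y = +12 mm of the block); axes as the block's. Below it is free bench: the block overhangs the stand's upright (y = -12 to -4 mm) by 16 mm.
- block_entry (a point): middle of the row of bore mouths on the -y face. Below, the stand's foot (12 mm thick) reaches to y = -60 mm and two ribs at its ends, 33 mm high, to y = -40 mm.
- pin_1: steel pin: shank 8 mm dia, 30 mm long along its y, head 13 mm dia, 5 mm thick on its +y end; 18 g. Origin mid-shank on the axis. Starts stuck in any one bore, origin at mid-bore, +y along the block's +y: plain end 3 mm proud of the -y face, head out on the +y side. 5 to 12 N along +y drives it; it stays put until its plain end leaves the bore, then drops. May be absent.
- dowel: plain steel dowel 8 mm dia, 24 mm long along its y, no head, flush with both faces of the block, in any one of the six bores; origin at its middle. It stays in.
- pan: loose sheet-metal catch pan, 0.11 to 0.18 kg, x = -70 to +70 mm, y = -35 to +35 mm, walls 2.5 mm thick, 36 mm high on three sides; origin on its underside, z up. The -x end is an open spout: from x = -40 mm the floor rises at 20 degrees to a 12 mm high edge at x = -70. Pins roll out over it when tipped 55 to 65 degrees spout down. A black grip fin stands on the +y wall.
- pan_grip (a point): where to grip the pan: on its upright fin, 65 mm above the pan's underside, at x = 0, y = +32 mm of the pan; axes as the pan's. The fin is 10 mm thick (y), 40 mm wide (x), its top 82 mm above the pan's underside.
- punch_grip (a point): drift punch, 0.12 kg: square dark steel handle 14 x 14 x 110 mm along its x, then a cone and a round nose 5 mm dia, straight for the last 40 mm, ending 105 mm from this point along +x. This point is the middle of the handle. It starts lying level in its rest.
- punch_tip (a point): centre of the flat end of the punch's nose
- rest: fixed wooden punch rest: base 120 x 50 x 6 mm, two notched uprights, 10 mm thick along x, at x = -41 and +41 mm; notches 20 mm wide along y, floors 40 mm and tops 52 mm above the bench. Origin on the bench under its middle, x along the lying punch (nose to +x), whose axis is 47 mm above the bench.
- tray: loose wooden parts tray 100 x 150 mm (x, y), 28 mm high, walls 7 mm, floor 4 mm thick; origin on the underside at the centre, z up. A divider 24 mm high at y = -20 to -15 mm makes two compartments; the larger spans y = -15 to +68 mm, x = -43 to +43 mm.
- pin_2: a pin like pin_1, in another bore; same size, origin and axes. May be absent (bore empty).
- pin_3: a pin like pin_1, in another bore; same size, origin and axes. May be absent (bore empty).
- pin_4: a pin like pin_1, in another bore; same size, origin and axes. May be absent (bore empty).
- pin_5: a pin like pin_1, in another bore; same size, origin and axes. May be absent (bore empty).
- brass_hammer: brass hammer 56 x 170 x 20 mm, a bystander lying loose beyond the block
- v_block: steel V-block 34 x 40 x 28 mm, a bystander standing loose at the front of the bench
There are look-alikes about, which are no part of the job. What is shaped like the part that bears punch_grip but yellow is not meant.

How it is judged:
On the way, in this order (a step that is already met when the one before it is completed fails the run):
1. every headed pin is out of the block and lies in the catch pan (x of pin_1 in the frame of pan between -0.07 and 0.07 m and y of pin_1 in the frame of pan between -0.035 and 0.035 m and z of pin_1 in the frame of pan between -0.005 and 0.036 m and x of pin_2 in the frame of pan between -0.07 and 0.07 m and y of pin_2 in the frame of pan between -0.035 and 0.035 m and z of pin_2 in the frame of pan between -0.005 and 0.036 m and x of pin_3 in the frame of pan between -0.07 and 0.07 m and y of pin_3 in the frame of pan between -0.035 and 0.035 m and z of pin_3 in the frame of pan between -0.005 and 0.036 m and x of pin_4 in the frame of pan between -0.07 and 0.07 m and y of pin_4 in the frame of pan between -0.035 and 0.035 m and z of pin_4 in the frame of pan between -0.005 and 0.036 m and x of pin_5 in the frame of pan between -0.07 and 0.07 m and y of pin_5 in the frame of pan between -0.035 and 0.035 m and z of pin_5 in the frame of pan between -0.005 and 0.036 m), for 0.2 s.
2. every headed pin has been tipped into the larger compartment of the tray (x of pin_1 in the frame of tray between -0.046 and 0.046 m and y of pin_1 in the frame of tray between -0.018 and 0.071 m and z of pin_1 in the frame of tray between 0 and 0.028 m and x of pin_2 in the frame of tray between -0.046 and 0.046 m and y of pin_2 in the frame of tray between -0.018 and 0.071 m and z of pin_2 in the frame of tray between 0 and 0.028 m and x of pin_3 in the frame of tray between -0.046 and 0.046 m and y of pin_3 in the frame of tray between -0.018 and 0.071 m and z of pin_3 in the frame of tray between 0 and 0.028 m and x of pin_4 in the frame of tray between -0.046 and 0.046 m and y of pin_4 in the frame of tray between -0.018 and 0.071 m and z of pin_4 in the frame of tray between 0 and 0.028 m and x of pin_5 in the frame of tray between -0.046 and 0.046 m and y of pin_5 in the frame of tray between -0.018 and 0.071 m and z of pin_5 in the frame of tray between 0 and 0.028 m), for 0.2 s.
At the end, for the whole second after the job is handed in: Pins at rest in the tray's larger compartment below its rim; punch in its rest (within 25 mm, 0.15 rad, nose the same way); pan upright on the bench (tilt under 0.1 rad, within 8 mm of it), at rest; tray level; dowel moved less than 4 mm (all of step 2 and linear speed of each of pin_1, pin_2, pin_3, pin_4, pin_5 below 0.03 m/s and horizontal distance between punch_grip and rest below 0.025 m and z of punch_grip in the frame of rest between 0.042 and 0.052 m and angle between the x axis of punch_grip and the x axis of rest, either way round below 0.15 rad and x of punch_tip in the frame of rest above 0.05 m and angle between each of pan, tray's own z axis and vertical below 0.1 rad and height (world z) of pan between -0.01 and 0.008 m and linear speed of pan below 0.02 m/s and distance of dowel from where it was at the start of the episode below 0.004 m); the robot touches nothing.
It fails at once if the dowel is pushed out of place (4 mm) (distance of dowel from where it was at the start of the episode above 0.004 m).
It fails at once if the fingers push or pull a pin that is still in the block (over 2 N) ((contact force between the fingers and pin_1 above 2 N and z of pin_1 in the frame of block above 0.05 m and y of pin_1 in the frame of block between -0.024 and 0.024 m and x of pin_1 in the frame of block between -0.067 and 0.067 m) or (contact force between the fingers and pin_2 above 2 N and z of pin_2 in the frame of block above 0.05 m and y of pin_2 in the frame of block between -0.024 and 0.024 m and x of pin_2 in the frame of block between -0.067 and 0.067 m) or (contact force between the fingers and pin_3 above 2 N and z of pin_3 in the frame of block above 0.05 m and y of pin_3 in the frame of block between -0.024 and 0.024 m and x of pin_3 in the frame of block between -0.067 and 0.067 m) or (contact force between the fingers and pin_4 above 2 N and z of pin_4 in the frame of block above 0.05 m and y of pin_4 in the frame of block between -0.024 and 0.024 m and x of pin_4 in the frame of block between -0.067 and 0.067 m) or (contact force between the fingers and pin_5 above 2 N and z of pin_5 in the frame of block above 0.05 m and y of pin_5 in the frame of block between -0.024 and 0.024 m and x of pin_5 in the frame of block between -0.067 and 0.067 m)).
It fails at once if the hammer or the V-block is moved more than 30 mm (distance of any of brass_hammer, v_block from where it was at the start of the episode above 0.03 m).
Of pin_1, pin_2, pin_3, pin_4, pin_5 only 3 to 5 are there at a start; the rules pass over those that are not, and their reading is None.
At some moment in a run one of tray, pan may be knocked a few centimetres aside while the robot is not near it.
It also fails if it takes over 210 s, if anything falls off the work surface, if the arm or the gripper's body presses on something with over 40 N, if the wrist force passes 120 N, or if a joint passes its speed limit or range.

## Working session

There is one attempt and no reset: what is moved stays moved. The work goes in short steps, Python scripts to look and compute and a shell command to move; the robot and the scene stay as the last step left them, time stands still between calls to the robot, and variables do not carry over. Pictures are saved under pics/ and viewed, at most 14 in all, crops included, and the job is handed in when it is done.

```bash
ls; mkdir -p pics; cat > h.py <<'E'
import numpy as np,cv2
from workcell import manip
from scipy.spatial.transform import Rotation as R
def tool():
    o=manip.get_obs();T=np.eye(4);T[:3,:3]=R.from_quat(o["ee_rot"]).as_matrix();T[:3,3]=o["position"];return T
def shot(n,f=None):
    T=tool();im=cv2.cvtColor(manip.camera(n),cv2.COLOR_RGB2BGR)
    if f: cv2.imwrite("pics/"+f,im)
    np.savez("last_%s.npz"%n,T=T,im=im)
    return im,T
def cam(n,T=None):
    p=manip.camera_params(n);f=192/np.tan(np.radians(p["fov_y"])/2)
    W=T@np.array(p["T_tool_cam"]) if n=="wrist" else np.linalg.inv(np.array(p["camera_from_world"]))
    return p,f,W
def ray(n,px,T=None):
    p,f,W=cam(n,T);d=np.array([(px[0]-p["cx"])/f,(px[1]-p["cy"])/f]);u=d.copy()
    for _ in range(20): u=d/(1+p["k1"]*(u@u))
    return W[:3,3],W[:3,:3]@np.array([u[0],-u[1],-1])
def plane(n,px,z,T=None):
    o,d=ray(n,px,T);return o+d*(z-o[2])/d[2]
def proj(n,P,T=None):
    p,f,W=cam(n,T);c=np.linalg.inv(W)@np.append(P,1);u=np.array([c[0],-c[1]])/-c[2];u=u*(1+p["k1"]*(u@u))
    return u*f+[p["cx"],p["cy"]]
def shift(dw,T=None):
    "world displacement -> tool shares"
    T=tool() if T is None else T
    return (T[:3,:3].T@np.array(dw)/0.08).round(3)
def turn(Rt,T=None):
    T=tool() if T is None else T
    return (R.from_matrix(T[:3,:3].T@Rt).as_rotvec()/np.radians(45)).round(3)
E
python3 - <<'E'
from h import *
o=manip.get_obs();print({k:np.round(v,3).tolist() for k,v in o.items()})
for n in("top","side"):
    im,T=shot(n); cv2.imwrite(f"pics/{n}0.png",cv2.resize(im,(800,600)))
    p,f,W=cam(n);print(n,p["fov_y"],p["k1"],p["cx"],p["cy"],W.round(3).tolist())
print(manip.camera_params("wrist"),manip.grip_point_offset)
E
```

```text
pics
{'clock': 0.0, 'joint_pos': [1.162, 0.333, -0.065, 1.461, 0.022, 1.35, -0.088], 'joint_velocities': [-0.001, 0.001, -0.002, 0.002, 0.002, 0.001, -0.002], 'tau': [0.0, -62.545, 0.049, -39.161, 0.016, 0.01, -0.0], 'position': [0.235, -0.579, 0.231], 'ee_rot': [0.981, 0.192, -0.0, -0.001], 'ft_force': [-0.724, -0.081, -0.235], 'torque': [-0.017, 0.004, -0.057], 'grasp_force': 0.0, 'grip_width': 0.997}
top 57.4325946526739 0.013365040233729494 251.04595147714272 187.9016107482905 [[-0.014, 0.992, -0.129, 0.359], [-1.0, -0.015, -0.007, -0.168], [-0.009, 0.128, 0.992, 1.239], [0.0, 0.0, 0.0, 1.0]]
side 47.78887615482027 -0.03928841650716152 253.11532895005672 189.8042276860018 [[-0.891, 0.212, -0.401, -0.019], [-0.454, -0.429, 0.781, 0.903], [-0.007, 0.878, 0.479, 0.699], [0.0, 0.0, 0.0, 1.0]]
{'fov_y': 62.69525435789295, 'cx': 254.78502341807234, 'cy': 190.70510703027145, 'k1': -0.08642911322600721, 'T_tool_cam': array([[-1.08144262e-03,  9.60979308e-01,  2.76618149e-01,
         6.92016576e-02],
       [ 9.99999346e-01,  9.36010707e-04,  6.57783995e-04,
         5.64182943e-04],
       [ 3.73199259e-04,  2.76618679e-01, -9.60979691e-01,
        -1.42310324e-01],
       [ 0.00000000e+00,  0.00000000e+00,  0.00000000e+00,
         1.00000000e+00]])} 0.0187
```

View pics/top0.png

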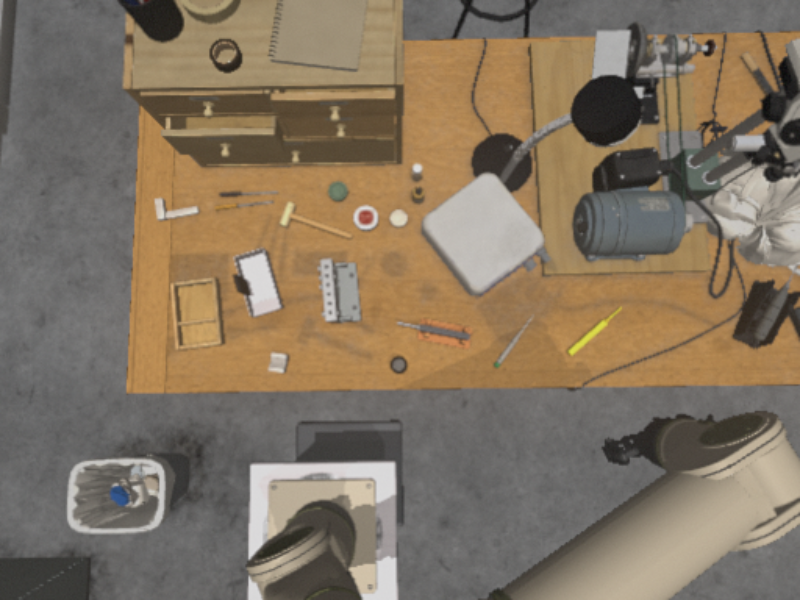

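View pics/side0.png

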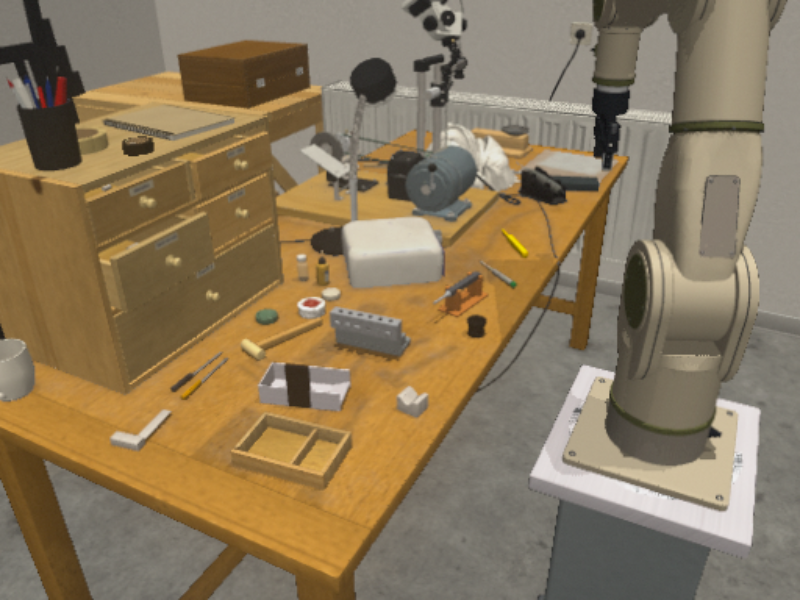

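Top view, in 800×600 pixels:
- Punch: (435,330) in the orange rest, nose left (+y). The look-alikes are the yellow one at (595,330) and the green-handled driver at (515,340).
- Block (340,290), with the foot to the right (−y).
- Pan (258,282), fin on the left.
- Tray (197,313).
- V-block (278,362) and hammer (315,220).

I choose the dark punch at (435,330) and will check it close up.

```bash
python3 - <<'E'
from h import *
s=1/1.5625
for nm,px,z in[("punch handle a",(420,327),.047),("handle b",(469,336),.047),("tip",(398,323),.047),("blockTL",(320,261),.076),("blockBL",(325,320),.076),("blockTR",(331,259),.076),("pan corner TL",(236,257),.036),("TR",(268,250),.036),("BR",(281,310),.036),("BL",(249,316),.036),("fin",(241,284),.08),("tray TL",(173,281),.028),("TR",(217,278),.028),("BR",(221,344),.028),("BL",(175,350),.028),("div",(197,322),.024),("vb",(278,362),.028),("hamhead",(288,215),.02)]:
    print(nm,plane("top",np.array(px)*s,z)[:2].round(3))
print(tool().round(3))
im=np.load("last_top.npz")["im"]
cv2.imwrite("pics/punchcrop.png",cv2.resize(im[130:240,120:330],None,fx=3.8,fy=3.8,interpolation=cv2.INTER_CUBIC))
E
```

```text
punch handle a [ 0.44  -0.219]
handle b [ 0.419 -0.325]
tip [ 0.449 -0.171]
blockTL [ 0.583 -0.005]
blockBL [ 0.456 -0.016]
blockTR [ 0.587 -0.029]
pan corner TL [0.603 0.189]
TR [0.618 0.117]
BR [0.482 0.087]
BL [0.47  0.157]
fin [0.535 0.164]
tray TL [0.552 0.331]
TR [0.557 0.233]
BR [0.41 0.22]
BL [0.398 0.321]
div [0.46  0.276]
vb [0.369 0.094]
hamhead [0.702 0.077]
[[ 0.926  0.376 -0.001  0.235]
 [ 0.376 -0.926  0.001 -0.579]
 [-0.    -0.001 -1.     0.231]
 [ 0.     0.     0.     1.   ]]
```

View pics/punchcrop.png

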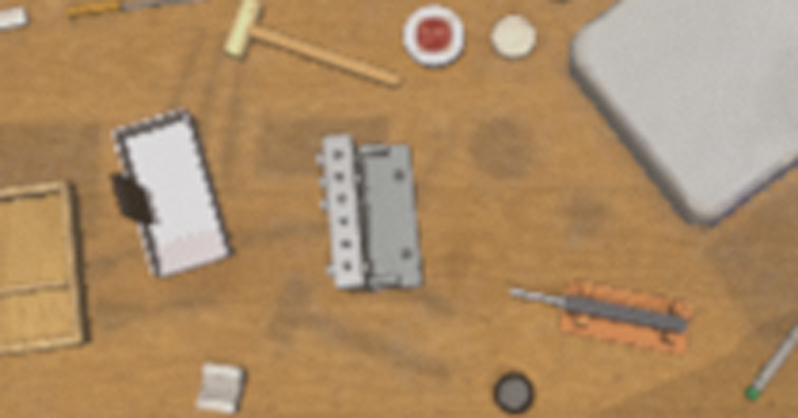

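```bash
python3 -m inch '[[[0.1,-0.1,0],[0,0,0]],[[0.2,-0.2,0],[0,0,0]],[[0.3,-0.3,0],[0,0,0]],[[0.4,-0.4,0],[0,0,0]],[[0.5,-0.5,0],[0,0,0]],[[0.6,-0.6,0],[0,0,0]],[[0.7,-0.7,0],[0,0,0]],[[0.8,-0.8,0],[0,0,0]],[[0.9,-0.9,0],[0,0,0]],[[1,-1,0],[0,0,0]]]' 0.6 40
python3 -m inch '[[[0.1,-0.1,0],[0,0,0]],[[0.2,-0.2,0],[0,0,0]],[[0.3,-0.3,0],[0,0,0]],[[0.4,-0.4,0],[0,0,0]],[[0.5,-0.5,0],[0,0,0]],[[0.6,-0.6,0],[0,0,0]],[[0.7,-0.7,0],[0,0,0]],[[0.8,-0.8,0],[0,0,0]],[[0.9,-0.9,0],[0,0,0]],[[1,-1,0],[0,0,0]]]'
python3 -m inch '[[[0.1,-0.1,0],[0,0,0]],[[0.2,-0.2,0],[0,0,0]],[[0.3,-0.3,0],[0,0,0]],[[0.4,-0.4,0],[0,0,0]],[[0.5,-0.5,0],[0,0,0]],[[0.6,-0.6,0],[0,0,0]],[[0.7,-0.7,0],[0,0,0]],[[0.8,-0.8,0],[0,0,0]],[[0.9,-0.9,0],[0,0,0]],[[1,-1,0],[0,0,0]]]'
python3 -m inch '[[[0.1,-0.1,0],[0,0,0]],[[0.2,-0.2,0],[0,0,0]],[[0.3,-0.3,0],[0,0,0]],[[0.4,-0.4,0],[0,0,0]],[[0.5,-0.5,0],[0,0,0]],[[0.6,-0.6,0],[0,0,0]],[[0.7,-0.7,0],[0,0,0]],[[0.8,-0.8,0],[0,0,0]],[[0.9,-0.9,0],[0,0,0]],[[1,-1,0],[0,0,0]]]'
python3 -m inch '[[[0.1,-0.1,0],[0,0,0.03]],[[0.2,-0.2,0],[0,0,0.06]],[[0.3,-0.3,0],[0,0,0.09]],[[0.4,-0.4,0],[0,0,0.12]],[[0.5,-0.5,0],[0,0,0.15]],[[0.6,-0.6,0],[0,0,0.2]],[[0.7,-0.7,0],[0,0,0.25]],[[0.8,-0.8,0],[0,0,0.3]],[[0.9,-0.9,0],[0,0,0.33]],[[1,-1,0],[0,0,0.33]]]'
python3 - <<'E'
from h import *
im,T=shot("wrist","w1.png");print(T.round(3))
E
```

```text
clock: 1.1
position: [0.2796, -0.474, 0.2314]
ee_rot: [0.981, 0.192, 0.0, 0.0]
ft_force: [0.2, -0.3, 0.3]
grip_width: 0.6
grasp_force: 0.0
clock: 2.1
position: [0.3236, -0.3698, 0.2313]
ee_rot: [0.981, 0.192, -0.0, 0.0]
ft_force: [1.1, -0.0, 0.4]
grip_width: 0.601
grasp_force: 0.0
clock: 3.1
position: [0.3676, -0.2655, 0.2313]
ee_rot: [0.981, 0.192, 0.0, 0.0]
ft_force: [-0.1, 0.2, -0.0]
grip_width: 0.604
grasp_force: 0.0
clock: 4.1
position: [0.4116, -0.1613, 0.2313]
ee_rot: [0.981, 0.192, 0.0, 0.0]
ft_force: [-0.3, -0.9, -0.1]
grip_width: 0.599
grasp_force: 0.0
clock: 5.1
position: [0.4556, -0.057, 0.2313]
ee_rot: [0.998, 0.063, 0.0, 0.0]
ft_force: [1.0, -0.1, 0.0]
grip_width: 0.601
grasp_force: 0.0
[[ 0.992  0.126  0.     0.456]
 [ 0.126 -0.992 -0.    -0.057]
 [ 0.     0.    -1.     0.231]
 [ 0.     0.     0.     1.   ]]
```

View pics/w1.png

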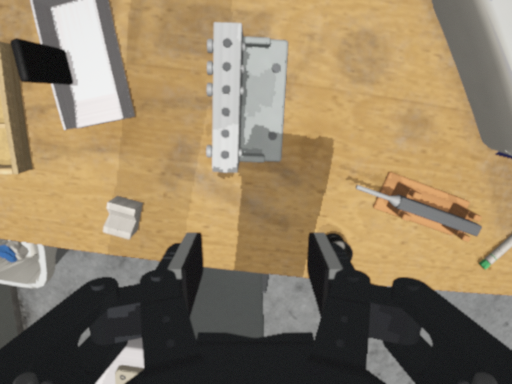

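Wrist view: block top runs from (227,22) to (226,172). Heads show on its left at rows 45, 68, 90 and 152. The pan's spout end is at (97,122), its fin at (42,62), and the punch is at (435,212).

```bash
python3 - <<'E'
from h import *
d=np.load("last_wrist.npz");im,T=d["im"],d["T"]
cv2.imwrite("pics/w1c.png",cv2.resize(im[10:185,190:300],None,fx=3.4,fy=3.4,interpolation=cv2.INTER_CUBIC))
P=lambda px,z:plane("wrist",px,z,T)
for nm,px,z in[("grub+50",(228,43),.079),("grub-50",(225,155),.079),("block TL",(213,22),.076),("TR",(242,24),.076),("BL",(212,170),.076),("BR",(238,172),.076),("pan BL",(66,128),.013),("pan BR",(132,117),.013),("fin a",(13,40),.082),("fin b",(72,80),.082),("handle a",(398,203),.054),("handle b",(478,233),.054),("tip",(359,186),.047)]:
    print(nm,P(px,z)[:2].round(4))
E
```

```text
grub+50 [ 0.5705 -0.0196]
grub-50 [ 0.4716 -0.0273]
block TL [ 0.5869 -0.0044]
TR [ 0.5882 -0.0297]
BL [ 0.4549 -0.0161]
BR [ 0.4561 -0.0412]
pan BL [0.4695 0.1662]
pan BR [0.4904 0.0872]
fin a [0.5558 0.1777]
fin b [0.5244 0.1187]
handle a [ 0.4388 -0.2168]
handle b [ 0.4149 -0.3232]
tip [ 0.4505 -0.1722]
```

View pics/w1c.png

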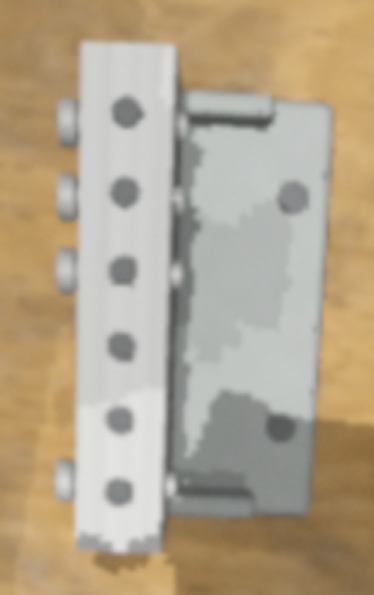

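Four pins, in bores +50, +30, +10 and −50; bores −10 and −30 hold the dowel or are empty. Now above the pan.

```bash

python3 -m inch '[[[0.02,-0.1,0],[0,0,0]],[[0.04,-0.2,0],[0,0,0]],[[0.06,-0.3,0],[0,0,0]],[[0.08,-0.4,0],[0,0,0]],[[0.1,-0.5,0],[0,0,0]],[[0.12,-0.6,0],[0,0,0]],[[0.14,-0.7,0],[0,0,0]],[[0.16,-0.8,0],[0,0,0]],[[0.18,-0.9,0],[0,0,0]],[[0.2,-1,0],[0,0,0]]]'
python3 -m inch '[[[0.02,-0.1,0],[0,0,0]],[[0.04,-0.2,0],[0,0,0]],[[0.06,-0.3,0],[0,0,0]],[[0.08,-0.4,0],[0,0,0]],[[0.1,-0.5,0],[0,0,0]],[[0.12,-0.6,0],[0,0,0]],[[0.14,-0.7,0],[0,0,0]],[[0.16,-0.8,0],[0,0,0]],[[0.18,-0.9,0],[0,0,0]],[[0.2,-1,0],[0,0,0]]]'
python3 -m inch '[[[0.02,-0.1,0],[0,0,-0.02]],[[0.04,-0.2,0],[0,0,-0.04]],[[0.06,-0.3,0],[0,0,-0.06]],[[0.08,-0.4,0],[0,0,-0.08]],[[0.1,-0.5,0],[0,0,-0.1]],[[0.12,-0.55,0],[0,0,-0.12]],[[0.14,-0.57,0],[0,0,-0.14]],[[0.16,-0.57,0],[0,0,-0.16]],[[0.18,-0.57,0],[0,0,-0.16]],[[0.18,-0.57,0],[0,0,-0.16]]]'
python3 - <<'E'
from h import *
im,T=shot("wrist","w2.png");print(T.round(3))
E
```

```text
clock: 6.15
position: [0.4611, 0.0241, 0.2313]
ee_rot: [0.998, 0.063, 0.0, 0.0]
ft_force: [-0.9, -0.0, -1.4]
grip_width: 0.601
grasp_force: 0.0
clock: 7.15
position: [0.4669, 0.1055, 0.2313]
ee_rot: [0.998, 0.063, 0.0, 0.0]
ft_force: [0.4, 0.3, -0.1]
grip_width: 0.6
grasp_force: 0.0
clock: 8.15
position: [0.4756, 0.1515, 0.2312]
ee_rot: [0.992, 0.125, -0.0, 0.0]
ft_force: [-0.4, -0.8, 0.1]
grip_width: 0.599
grasp_force: 0.0
[[ 0.969  0.249 -0.     0.476]
 [ 0.249 -0.969 -0.     0.151]
 [-0.     0.    -1.     0.231]
 [ 0.     0.     0.     1.   ]]
```

View pics/w2.png

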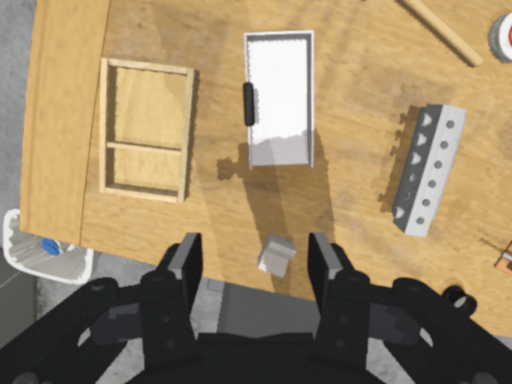

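Wrist view: pan corners (245,33), (314,31), (250,166) and (313,166), fin top at (249,104). The tray's larger compartment is its upper, far part (150,105), with the divider at row 148.

```bash
python3 - <<'E'
from h import *
d=np.load("last_wrist.npz");im,T=d["im"],d["T"]
P=lambda px,z:plane("wrist",px,z,T)
for nm,px,z in[("a",(245,33),.036),("b",(314,31),.036),("c",(250,166),.036),("d",(313,166),.036),("fin top",(249,84),.082),("fin bot",(249,125),.082),("fin r",(254,104),.082),("fin l",(245,104),.082),("tray TL",(104,60),.028),("TR",(193,68),.028),("BL",(102,192),.028),("BR",(183,202),.028),("div",(145,148),.024)]:
    print(nm,P(px,z)[:2].round(4))
c=np.mean([P(p,.036) for p in[(245,33),(314,31),(250,166),(313,166)]],0);print(c)
E
```

```text
a [0.6043 0.1939]
b [0.6236 0.128 ]
c [0.4746 0.1561]
d [0.4917 0.0894]
fin top [0.5555 0.1767]
fin bot [0.5206 0.1679]
fin r [0.5398 0.1681]
fin l [0.5378 0.1759]
tray TL [0.546  0.3331]
TR [0.5594 0.2388]
BL [0.4008 0.3158]
BR [0.4127 0.2207]
div [0.4632 0.2752]
[0.54854147 0.14182801 0.036     ]
```

```bash

python3 -m inch '[[[0.1,0,0.05],[0,0,0]],[[0.2,-0.01,0.1],[0,0,0]],[[0.3,-0.02,0.15],[0,0,0]],[[0.4,-0.03,0.2],[0,0,-0.01]],[[0.5,-0.04,0.25],[0,0,-0.02]],[[0.6,-0.05,0.3],[0,0,-0.03]],[[0.7,-0.05,0.35],[0,0,-0.035]],[[0.8,-0.05,0.4],[0,0,-0.035]],[[0.83,-0.05,0.45],[0,0,-0.035]],[[0.83,-0.05,0.5],[0,0,-0.035]]]'
python3 -m inch '[[[0,0,0.1],[0,0,0]],[[0,0,0.2],[0,0,0]],[[0,0,0.3],[0,0,0]],[[0,0,0.4],[0,0,0]],[[0,0,0.5],[0,0,0]],[[0,0,0.6],[0,0,0]],[[0,0,0.7],[0,0,0]],[[0,0,0.8],[0,0,0]],[[0,0,0.9],[0,0,0]],[[0,0,1],[0,0,0]]]'
python3 -m inch '[[[0,0,0.1],[0,0,0]],[[0,0,0.2],[0,0,0]],[[0,0,0.3],[0,0,0]],[[0,0,0.4],[0,0,0]],[[0,0,0.5],[0,0,0]],[[0,0,0.6],[0,0,0]],[[0,0,0.7],[0,0,0]],[[0,0,0.75],[0,0,0]],[[0,0,0.8],[0,0,0]],[[0,0,0.8],[0,0,0]]]'
python3 - <<'E'
from h import *
im,T=shot("wrist","w3.png");print(T.round(3))
E
python3 -m inch '[[[0,0,0],[0,0,0]],[[0,0,0],[0,0,0]],[[0,0,0],[0,0,0]],[[0,0,0],[0,0,0]],[[0,0,0],[0,0,0]],[[0,0,0],[0,0,0]],[[0,0,0],[0,0,0]],[[0,0,0],[0,0,0]],[[0,0,0],[0,0,0]],[[0,0,0],[0,0,0]]]' 0 60
```

```text
clock: 9.2
position: [0.5389, 0.1724, 0.1908]
ee_rot: [0.99, 0.139, -0.0, -0.0]
ft_force: [-0.4, -0.9, -0.6]
grip_width: 0.597
grasp_force: 0.0
clock: 10.2
position: [0.5387, 0.1723, 0.1106]
ee_rot: [0.99, 0.139, 0.0, 0.0]
ft_force: [0.2, 1.1, 0.3]
grip_width: 0.597
grasp_force: 0.0
clock: 11.2
position: [0.5385, 0.1722, 0.0469]
ee_rot: [0.99, 0.139, -0.0, 0.0]
ft_force: [0.2, 0.9, -0.8]
grip_width: 0.599
grasp_force: 0.0
[[ 0.961  0.276 -0.     0.538]
 [ 0.276 -0.961 -0.     0.172]
 [-0.     0.    -1.     0.047]
 [ 0.     0.     0.     1.   ]]
clock: 12.25
position: [0.5389, 0.1725, 0.0477]
ee_rot: [0.99, 0.139, 0.0, -0.0]
ft_force: [-0.4, 0.1, 5.0]
grip_width: 0.108
grasp_force: 59.3
```

View pics/w3.png

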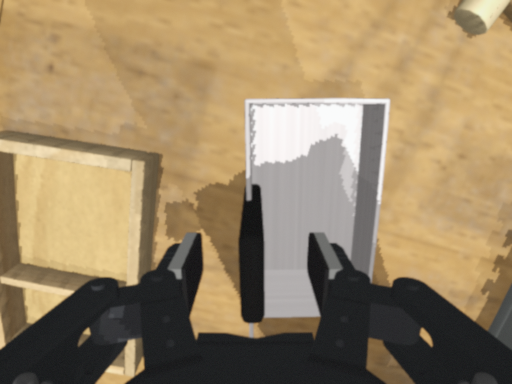

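```bash

python3 -m inch '[[[0,0,-0.07],[0,0,0]],[[0,0,-0.07],[0,0,0]],[[-0.1,0.1,-0.07],[0,0,0.03]],[[-0.2,0.2,-0.07],[0,0,0.06]],[[-0.3,0.3,-0.07],[0,0,0.1]],[[-0.4,0.4,-0.07],[0,0,0.14]],[[-0.5,0.5,-0.07],[0,0,0.18]],[[-0.6,0.6,-0.07],[0,0,0.22]],[[-0.7,0.7,-0.07],[0,0,0.247]],[[-0.79,0.8,-0.07],[0,0,0.247]]]'
python3 - <<'E'
from h import *
T=tool();b=np.radians(4.9);t=np.array([.5102,.0442,.0477]);print(T.round(3),shift(t-T[:3,3]))
im,T=shot("wrist","w4.png")
E
```

```text
clock: 13.25
position: [0.4951, 0.0925, 0.0529]
ee_rot: [0.999, 0.042, 0.0, 0.0]
ft_force: [-0.0, -0.1, -2.0]
grip_width: 0.108
grasp_force: 58.5
[[ 0.996  0.085  0.     0.495]
 [ 0.085 -0.996 -0.     0.092]
 [ 0.     0.    -1.     0.053]
 [ 0.     0.     0.     1.   ]] [0.137 0.617 0.065]
```

View pics/w4.png

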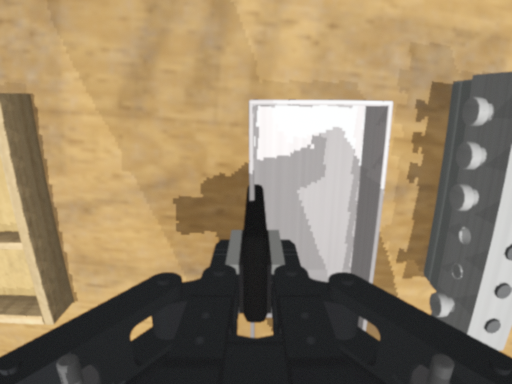

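Four heads sit at (480,110), (470,155), (465,197) and (440,303). Mouths −10 and −30 at (463,235) and (457,270) have no heads. The pan is held square to the block.

```bash

python3 -m inch '[[[0.02,0.06,0],[0,0,0]],[[0.04,0.12,0],[0,0,0]],[[0.06,0.2,0],[0,0,0]],[[0.08,0.28,0],[0,0,0]],[[0.1,0.36,0],[0,0,0]],[[0.12,0.44,0],[0,0,0]],[[0.137,0.52,0],[0,0,0]],[[0.137,0.57,0],[0,0,0]],[[0.137,0.6,0],[0,0,0]],[[0.137,0.617,0],[0,0,0]]]'
python3 -m inch '[[[0,0,0.02],[0,0,0]],[[0,0,0.04],[0,0,0]],[[0,0,0.06],[0,0,0]],[[0,0,0.065],[0,0,0]],[[0,0,0.065],[0,0,0]],[[0,0,0.065],[0,0,0]],[[0,0,0.065],[0,0,0]],[[0,0,0.065],[0,0,0]],[[0,0,0.065],[0,0,0]],[[0,0,0.065],[0,0,0]]]'
python3 - <<'E'
from h import *
im,T=shot("wrist","w5.png");print(T.round(4))
im,T=shot("side");cv2.imwrite("pics/s5.png",cv2.resize(im[170:280,160:330],None,fx=4,fy=4))
E
```

```text
clock: 14.3
position: [0.5107, 0.0449, 0.0529]
ee_rot: [0.999, 0.043, 0.0, 0.0]
ft_force: [0.3, -0.4, -0.9]
grip_width: 0.109
grasp_force: 58.5
clock: 15.3
position: [0.5107, 0.0451, 0.0477]
ee_rot: [0.999, 0.043, -0.0, 0.0]
ft_force: [0.3, 0.2, -2.3]
grip_width: 0.11
grasp_force: 58.6
[[ 9.963e-01  8.570e-02 -0.000e+00  5.107e-01]
 [ 8.570e-02 -9.963e-01 -1.000e-04  4.510e-02]
 [-0.000e+00  1.000e-04 -1.000e+00  4.770e-02]
 [ 0.000e+00  0.000e+00  0.000e+00  1.000e+00]]
```

View pics/w5.png

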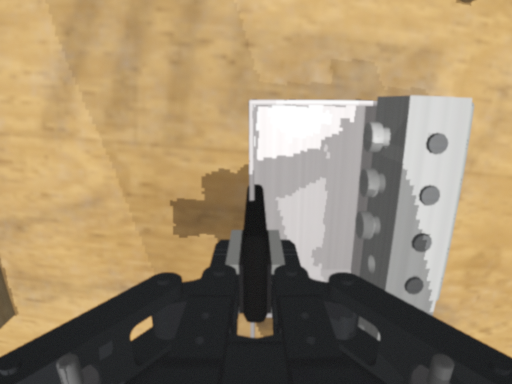

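```bash

python3 -m inch '[[[0,0,0],[0,0,0]],[[0,0,0],[0,0,0]],[[0,0,0],[0,0,0]],[[0,0,-0.1],[0,0,0]],[[0,0,-0.2],[0,0,0]],[[0,0,-0.3],[0,0,0]],[[0,0,-0.4],[0,0,0]],[[0,0,-0.5],[0,0,0]],[[0,0,-0.6],[0,0,0]],[[0,0,-0.7],[0,0,0]]]' 0.4
python3 -m inch '[[[0,0.1,-0.1],[0,0,0]],[[0,0.2,-0.2],[0,0,0]],[[0,0.3,-0.3],[0,0,0]],[[0,0.4,-0.4],[0,0,0]],[[0,0.5,-0.5],[0,0,0]],[[0,0.6,-0.6],[0,0,0]],[[0,0.7,-0.7],[0,0,0]],[[0,0.8,-0.8],[0,0,0]],[[0,0.9,-0.9],[0,0,0]],[[0,1,-1],[0,0,0]]]'
python3 - <<'E'
from h import *
T=tool();print(T.round(3),np.round(manip.get_obs()["joint_pos"],2))
Rt=R.from_euler('z',77,degrees=True).as_matrix()@np.diag([1,-1,-1.])
print(turn(Rt),shift(np.array([.427,-.27,.2])-T[:3,3]))
E
```

```text
clock: 16.4
position: [0.5108, 0.0451, 0.1045]
ee_rot: [0.999, 0.043, 0.0, 0.0]
ft_force: [-0.0, -0.3, -0.2]
grip_width: 0.401
grasp_force: 0.0
clock: 17.4
position: [0.5176, -0.0353, 0.1844]
ee_rot: [0.999, 0.043, 0.0, 0.0]
ft_force: [-0.2, 0.3, -0.3]
grip_width: 0.404
grasp_force: 0.0
[[ 0.996  0.086  0.     0.518]
 [ 0.086 -0.996 -0.    -0.035]
 [ 0.     0.    -1.     0.184]
 [ 0.     0.     0.     1.   ]] [ 0.6   0.19 -0.69  1.77  0.13  1.22 -1.61]
[ 0.     0.    -1.602] [-1.38   2.826 -0.195]
```

```bash

python3 -m inch '[[[-0.07,0.1,0],[0,0,-0.08]],[[-0.14,0.2,0],[0,0,-0.16]],[[-0.21,0.3,0],[0,0,-0.24]],[[-0.28,0.4,0],[0,0,-0.32]],[[-0.35,0.5,0],[0,0,-0.4]],[[-0.42,0.6,0],[0,0,-0.48]],[[-0.49,0.7,0],[0,0,-0.56]],[[-0.56,0.8,0],[0,0,-0.64]],[[-0.63,0.9,0],[0,0,-0.72]],[[-0.7,1,0],[0,0,-0.8]]]' 0.5
python3 - <<'E'
from h import *
T=tool();print(T.round(3),np.round(manip.get_obs()["joint_pos"],2))
Rt=R.from_euler('z',77,degrees=True).as_matrix()@np.diag([1,-1,-1.])
print(turn(Rt),shift(np.array([.42,-.29,.2])-T[:3,3]))
E
```

```text
clock: 18.4
position: [0.4684, -0.1197, 0.1841]
ee_rot: [0.936, 0.351, 0.0, 0.0]
ft_force: [0.4, 0.3, -0.6]
grip_width: 0.5
grasp_force: 0.0
[[ 0.754  0.657  0.     0.468]
 [ 0.657 -0.754 -0.    -0.12 ]
 [ 0.     0.    -1.     0.184]
 [ 0.     0.     0.     1.   ]] [ 0.8   0.1  -0.68  1.86  0.07  1.2  -0.75]
[ 0.     0.    -0.798] [-1.855  1.207 -0.199]
```

```bash

python3 -m inch '[[[-0.1,0.06,0],[0,0,0]],[[-0.2,0.12,0],[0,0,0]],[[-0.3,0.18,0],[0,0,0]],[[-0.4,0.24,0],[0,0,0]],[[-0.5,0.3,0],[0,0,0]],[[-0.6,0.36,0],[0,0,0]],[[-0.7,0.42,0],[0,0,0]],[[-0.8,0.48,0],[0,0,0]],[[-0.9,0.54,0],[0,0,0]],[[-1,0.6,0],[0,0,0]]]'
python3 -m inch '[[[-0.1,0.06,0],[0,0,-0.08]],[[-0.2,0.12,0],[0,0,-0.16]],[[-0.3,0.18,0],[0,0,-0.24]],[[-0.4,0.24,0],[0,0,-0.32]],[[-0.5,0.3,0],[0,0,-0.4]],[[-0.6,0.36,0],[0,0,-0.48]],[[-0.7,0.42,0],[0,0,-0.56]],[[-0.8,0.48,0],[0,0,-0.64]],[[-0.85,0.54,0],[0,0,-0.72]],[[-0.85,0.6,0],[0,0,-0.8]]]'
python3 - <<'E'
from h import *
im,T=shot("wrist","w6.png");print(T.round(4),np.round(manip.get_obs()["joint_pos"],2))
E
```

```text
clock: 19.4
position: [0.4394, -0.2085, 0.1837]
ee_rot: [0.937, 0.35, -0.0, 0.0]
ft_force: [-0.6, -0.9, -0.1]
grip_width: 0.496
grasp_force: 0.0
clock: 20.4
position: [0.4191, -0.2897, 0.1837]
ee_rot: [0.783, 0.623, -0.0, 0.0]
ft_force: [-0.1, -0.6, -0.4]
grip_width: 0.502
grasp_force: 0.0
[[ 2.249e-01  9.744e-01 -2.000e-04  4.191e-01]
 [ 9.744e-01 -2.249e-01 -2.000e-04 -2.897e-01]
 [-3.000e-04 -2.000e-04 -1.000e+00  1.837e-01]
 [ 0.000e+00  0.000e+00  0.000e+00  1.000e+00]] [ 1.04  0.16 -0.56  1.8   0.09  1.21  0.22]
```

View pics/w6.png

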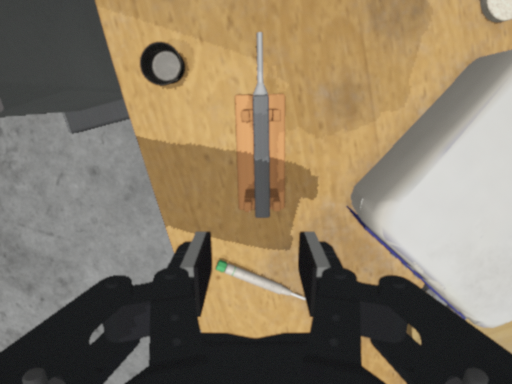

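The punch is aligned with the tool: handle from (260,95) to (263,217), tip at (260,33), orange rest centred near (260,153).

```bash
python3 - <<'E'
from h import *
d=np.load("last_wrist.npz");im,T=d["im"],d["T"]
P=lambda px,z:plane("wrist",px,z,T)
a=P((260.5,95),.054);b=P((263,217),.054);t=P((260,33),.049)
c=(a+b)/2;print(a,b,t,c,np.linalg.norm(a-b),np.degrees(np.arctan2(*(a-b)[[1,0]])),np.degrees(np.arctan2(*(t-b)[[1,0]])),np.linalg.norm(t-c))
print("rest",(P((236,95),.006)+P((284,95),.006)+P((237,209),.006)+P((284,209),.006))/4)
print(np.degrees(np.arctan2(T[1,0],T[0,0])),shift(np.r_[c[:2],.028]-T[:3,3]))
E
```

```text
[ 0.43973253 -0.21871738  0.054     ] [ 0.41805581 -0.32456879  0.054     ] [ 0.45043175 -0.17035147  0.049     ] [ 0.42889417 -0.27164308  0.054     ] 0.10804814561237422 78.42672797015635 78.14367186011502 0.10367670378495296
rest [ 0.42738996 -0.27549973  0.006     ]
77.00030880978001 [0.247 0.069 1.946]
```

```bash

python3 -m inch '[[[0.03,0.01,0.1],[0,0,0]],[[0.06,0.02,0.2],[0,0,0]],[[0.09,0.03,0.3],[0,0,0]],[[0.12,0.04,0.4],[0,0,-0.01]],[[0.15,0.05,0.5],[0,0,-0.02]],[[0.18,0.06,0.6],[0,0,-0.03]],[[0.21,0.07,0.7],[0,0,-0.03]],[[0.24,0.07,0.8],[0,0,-0.03]],[[0.25,0.07,0.9],[0,0,-0.03]],[[0.25,0.07,1],[0,0,-0.03]]]' 0.5
python3 -m inch '[[[0,0,0.1],[0,0,0]],[[0,0,0.2],[0,0,0]],[[0,0,0.3],[0,0,0]],[[0,0,0.4],[0,0,0]],[[0,0,0.5],[0,0,0]],[[0,0,0.6],[0,0,0]],[[0,0,0.7],[0,0,0]],[[0,0,0.8],[0,0,0]],[[0,0,0.9],[0,0,0]],[[0,0,0.945],[0,0,0]]]'
python3 -m inch '[[[0,0,0],[0,0,0]],[[0,0,0],[0,0,0]],[[0,0,0],[0,0,0]],[[0,0,0],[0,0,0]],[[0,0,0],[0,0,0]],[[0,0,0],[0,0,0]],[[0,0,0],[0,0,0]],[[0,0,0],[0,0,0]],[[0,0,0],[0,0,0]],[[0,0,0],[0,0,0]]]' 0 80
python3 -m inch '[[[0,0,-0.1],[0,0,0]],[[0,0,-0.2],[0,0,0]],[[0,0,-0.3],[0,0,0]],[[0,0,-0.4],[0,0,0]],[[0,0,-0.5],[0,0,0]],[[0,0,-0.6],[0,0,0]],[[0,0,-0.7],[0,0,0]],[[0,0,-0.8],[0,0,0]],[[0,0,-0.9],[0,0,0]],[[0,0,-1],[0,0,0]]]'
python3 - <<'E'
from h import *
T=tool();b=np.radians(4.9)
c=np.array([.521,-.0232]);ex=np.array([np.cos(b),np.sin(b)]);ey=np.array([-ex[1],ex[0]])
Rt=R.from_euler('z',94.9,degrees=True).as_matrix()@np.diag([1,-1,-1.])
for bx in(50,-50): 
  g=c+ex*bx/1000+ey*(-.012-.003-.04-.105); print(bx,g,shift(np.r_[g,.11]-T[:3,3]))
print(turn(Rt))
im,T=shot("wrist","w7.png");print(T.round(4),np.round(manip.get_obs()["joint_pos"],2))
E
```

```text
clock: 21.45
position: [0.4297, -0.2703, 0.1031]
ee_rot: [0.776, 0.631, 0.0, 0.0]
ft_force: [-0.5, -0.1, 0.3]
grip_width: 0.5
grasp_force: 0.0
clock: 22.45
position: [0.4293, -0.2702, 0.0272]
ee_rot: [0.776, 0.631, -0.0, -0.0]
ft_force: [0.0, 0.4, -0.0]
grip_width: 0.505
grasp_force: 0.0
clock: 23.45
position: [0.4299, -0.2705, 0.0285]
ee_rot: [0.776, 0.631, 0.0, 0.0]
ft_force: [-0.7, 0.3, 4.9]
grip_width: 0.147
grasp_force: 78.6
clock: 24.45
position: [0.4296, -0.2704, 0.1088]
ee_rot: [0.776, 0.631, -0.0, 0.0]
ft_force: [0.2, 0.1, -0.3]
grip_width: 0.149
grasp_force: 78.0
50 [ 0.58448397 -0.1783444 ] [ 1.52   1.661 -0.015]
-50 [ 0.48484944 -0.18688609] [ 1.162  0.463 -0.015]
[ 0.    0.   -0.37]
[[ 2.033e-01  9.791e-01  0.000e+00  4.296e-01]
 [ 9.791e-01 -2.033e-01 -1.000e-04 -2.704e-01]
 [-1.000e-04  1.000e-04 -1.000e+00  1.088e-01]
 [ 0.000e+00  0.000e+00  0.000e+00  1.000e+00]] [ 0.99  0.23 -0.58  1.89  0.15  1.06  0.15]
```

View pics/w7.png

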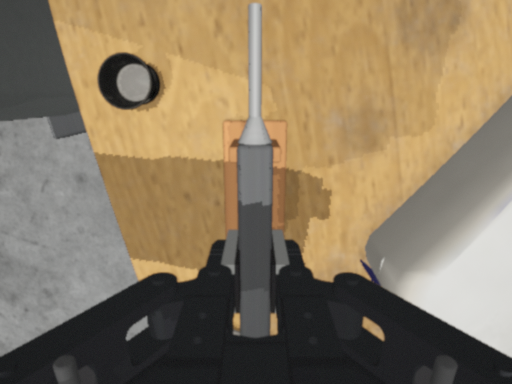

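Punch held, axis at column 255 and tip at (255,5), aligned with the tool x axis. On to bore −50.

```bash

python3 -m inch '[[[0.08,0.05,0],[0,0,-0.04]],[[0.16,0.1,0],[0,0,-0.08]],[[0.24,0.15,0],[0,0,-0.12]],[[0.32,0.2,0],[0,0,-0.16]],[[0.4,0.25,0],[0,0,-0.2]],[[0.48,0.3,0],[0,0,-0.24]],[[0.56,0.35,0],[0,0,-0.28]],[[0.64,0.4,0],[0,0,-0.32]],[[0.72,0.43,0],[0,0,-0.36]],[[0.8,0.46,0],[0,0,-0.37]]]'
python3 - <<'E'
from h import *
T=tool()
print(proj("wrist",(T@[.1035,0,-.0187,1])[:3],T))
print(shift(np.array([.4848,-.1869,.11])-T[:3,3]))
im,T=shot("wrist","w8.png");print(T.round(4))
E
```

```text
clock: 25.5
position: [0.479, -0.2147, 0.1081]
ee_rot: [0.675, 0.737, -0.0, -0.0]
ft_force: [-0.3, -0.3, -1.8]
grip_width: 0.145
grasp_force: 77.9
[256.50941035   3.70149377]
[ 0.34   0.103 -0.024]
[[-0.0875  0.9962 -0.      0.479 ]
 [ 0.9962  0.0875  0.     -0.2147]
 [ 0.     -0.     -1.      0.1081]
 [ 0.      0.      0.      1.    ]]
```

View pics/w8.png

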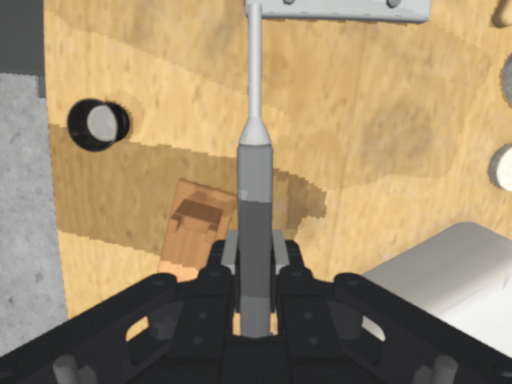

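Measured tip pixel agrees with the predicted (256,4). I'll hover the nose above the block top to compare it directly with the grub screws.

```bash

python3 -m inch '[[[0.1,0.01,0],[0,0,0]],[[0.2,0.02,0],[0,0,0]],[[0.3,0.03,0],[0,0,0]],[[0.4,0.04,0.02],[0,0,0]],[[0.5,0.05,0.04],[0,0,0]],[[0.6,0.06,0.06],[0,0,0]],[[0.7,0.07,0.08],[0,0,0]],[[0.8,0.08,0.1],[0,0,0]],[[0.9,0.09,0.12],[0,0,0]],[[1,0.1,0.15],[0,0,0]]]'
python3 -m inch '[[[0.05,0,0],[0,0,0]],[[0.1,0,0],[0,0,0]],[[0.15,0,0],[0,0,0]],[[0.2,0,0],[0,0,0]],[[0.25,0,0],[0,0,0]],[[0.3,0,0],[0,0,0]],[[0.34,0,0],[0,0,0]],[[0.34,0,0],[0,0,0]],[[0.34,0,0],[0,0,0]],[[0.34,0,0],[0,0,0]]]'
python3 - <<'E'
from h import *
im,T=shot("wrist");print(T.round(4))
cv2.imwrite("pics/w9.png",cv2.resize(im[0:200,190:456],(798,600),interpolation=cv2.INTER_CUBIC))
E
```

```text
clock: 26.55
position: [0.4799, -0.1342, 0.096]
ee_rot: [0.676, 0.737, 0.0, 0.0]
ft_force: [0.3, 0.2, -2.0]
grip_width: 0.145
grasp_force: 77.9
clock: 27.55
position: [0.4775, -0.1079, 0.0961]
ee_rot: [0.676, 0.737, -0.0, 0.0]
ft_force: [0.4, -0.2, -0.2]
grip_width: 0.147
grasp_force: 77.9
[[-8.540e-02  9.963e-01  1.000e-04  4.775e-01]
 [ 9.963e-01  8.540e-02 -1.000e-04 -1.079e-01]
 [-1.000e-04  1.000e-04 -1.000e+00  9.610e-02]
 [ 0.000e+00  0.000e+00  0.000e+00  1.000e+00]]
```

View pics/w9.png

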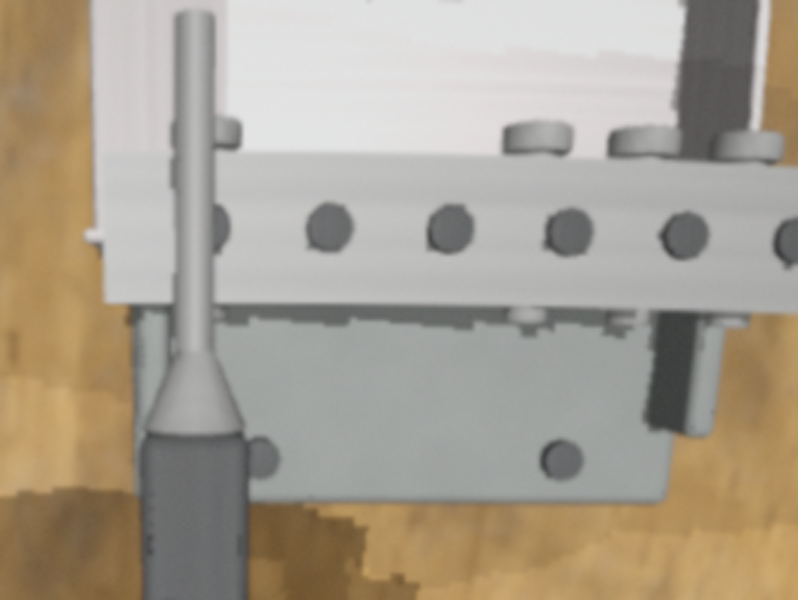

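The nose runs straight over grub −50: tip (193,12), cone (193,350). Grubs −30…+50 are at (330,228), (450,229), (568,231), (685,235) and (795,242) in the 3× crop.

```bash
python3 - <<'E'
from h import *
d=np.load("last_wrist.npz");T=d["T"];Ti=np.linalg.inv(T)
def P(c,z): 
    w=plane("wrist",(190+(c[0]-1)/3,(c[1]-1)/3),z,T); return w,(Ti@np.append(w,1))[:3]
for n,c in[(-30,(330,227)),(-10,(450,228)),(10,(568,231)),(30,(685,235)),(50,(795,241))]: w,t=P(c,.079);print(n,w[:2].round(4),(t[:2]*1000).round(1))
for c in[(193,12),(193,348)]: w,t=P(c,T[2,3]+.0185);print("nose",w[:2].round(4),(t[:2]*1000).round(1))
for c in[(105,303),(790,312),(105,152)]: w,t=P(c,.076);print("edge",w[:2].round(4),(t[:2]*1000).round(1))
E
```

```text
-30 [ 0.4915 -0.0251] [81.3 21. ]
-10 [ 0.5108 -0.0234] [81.4 40.4]
10 [ 0.5303 -0.0218] [81.3 59.9]
30 [ 0.5502 -0.0201] [81.3 79.9]
50 [ 0.5696 -0.0187] [81.  99.4]
nose [ 0.4678 -0.0048] [103.6  -0.9]
nose [ 0.4711 -0.0446] [63.7 -1. ]
edge [ 0.4559 -0.0401] [ 69.4 -15.7]
edge [ 0.5732 -0.0301] [ 69.4 101.9]
edge [ 0.4544 -0.0164] [ 93.2 -15.2]
```

```bash

python3 -m inch '[[[-0.06,0.01,0],[0,0,0]],[[-0.12,0.02,0],[0,0,0]],[[-0.18,0.03,0],[0,0,0]],[[-0.24,0.03,0],[0,0,0]],[[-0.3,0.03,0],[0,0,0]],[[-0.36,0.03,0],[0,0,0]],[[-0.42,0.03,0],[0,0,0]],[[-0.5,0.03,0],[0,0,0]],[[-0.6,0.03,0],[0,0,0]],[[-0.6,0.03,0],[0,0,0]]]'
python3 -m inch '[[[0,0,0.1],[0,0,0]],[[0,0,0.2],[0,0,0]],[[0,0,0.3],[0,0,0]],[[0,0,0.4],[0,0,0]],[[0,0,0.5],[0,0,0]],[[0,0,0.6],[0,0,0]],[[0,0,0.65],[0,0,0]],[[0,0,0.69],[0,0,0]],[[0,0,0.707],[0,0,0]],[[0,0,0.707],[0,0,0]]]'
python3 - <<'E'
from h import *
o=manip.get_obs();print(o["position"],o["ft_force"])
im,T=shot("wrist");cv2.imwrite("pics/w10.png",cv2.resize(im[0:200,190:456],(798,600),interpolation=cv2.INTER_CUBIC))
E
```

```text
clock: 28.6
position: [0.4839, -0.1568, 0.0961]
ee_rot: [0.677, 0.736, -0.0, 0.0]
ft_force: [-0.6, 0.1, -0.9]
grip_width: 0.149
grasp_force: 77.9
clock: 29.6
position: [0.4841, -0.1553, 0.0396]
ee_rot: [0.676, 0.737, 0.0, 0.0]
ft_force: [0.4, 0.4, -1.9]
grip_width: 0.153
grasp_force: 78.0
[ 0.48409115 -0.1553248   0.0395732 ] [ 0.39961134  0.42889871 -1.91554578]
```

View pics/w10.png

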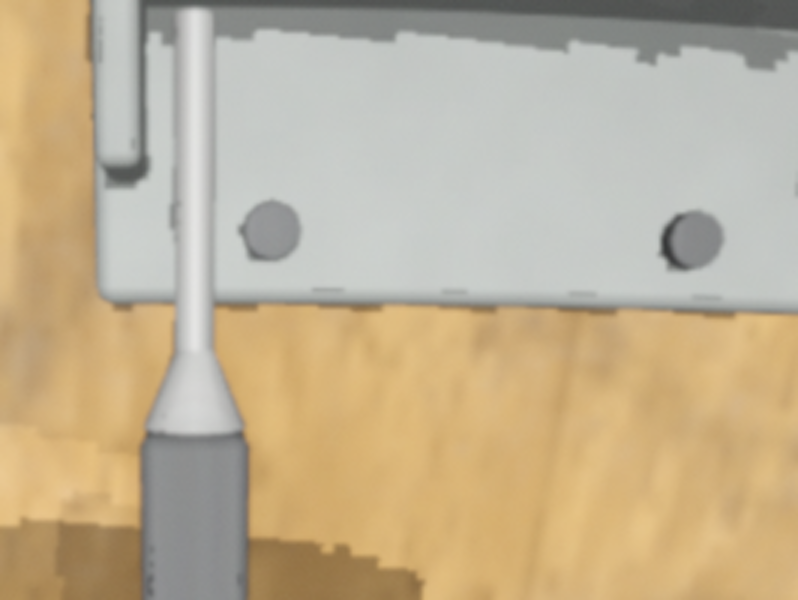

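The nose is clear of the rib, just short of the pin. Driving.

```bash

python3 -m inch '[[[0.03,0,0],[0,0,0]],[[0.06,0,0],[0,0,0]],[[0.09,0,0],[0,0,0]],[[0.12,0,0],[0,0,0]],[[0.14,0,0],[0,0,0]],[[0.16,0,0],[0,0,0]],[[0.18,0,0],[0,0,0]],[[0.2,0,0],[0,0,0]],[[0.22,0,0],[0,0,0]],[[0.24,0,0],[0,0,0]]]'
python3 -m inch '[[[0.03,0,0],[0,0,0]],[[0.06,0,0],[0,0,0]],[[0.09,0,0],[0,0,0]],[[0.12,0,0],[0,0,0]],[[0.15,0,0],[0,0,0]],[[0.18,0,0],[0,0,0]],[[0.2,0,0],[0,0,0]],[[0.22,0,0],[0,0,0]],[[0.24,0,0],[0,0,0]],[[0.26,0,0],[0,0,0]]]'
python3 - <<'E'
from h import *
im,T=shot("wrist");print(T[:3,3]);cv2.imwrite("pics/w11.png",np.vstack([cv2.resize(im[0:110,160:456],(798,297)),cv2.resize(shot("side")[0][180:270,140:370],(798,302))]))
E
```

```text
clock: 30.65
position: [0.4826, -0.1379, 0.0398]
ee_rot: [0.677, 0.736, -0.0, 0.001]
ft_force: [1.4, -6.8, -0.9]
grip_width: 0.14
grasp_force: 77.9
clock: 31.65
position: [0.4806, -0.1153, 0.0396]
ee_rot: [0.676, 0.737, -0.0, 0.0]
ft_force: [-0.1, 0.3, -0.4]
grip_width: 0.151
grasp_force: 78.3
[ 0.48057899 -0.11533956  0.03955494]
```

View pics/w11.png

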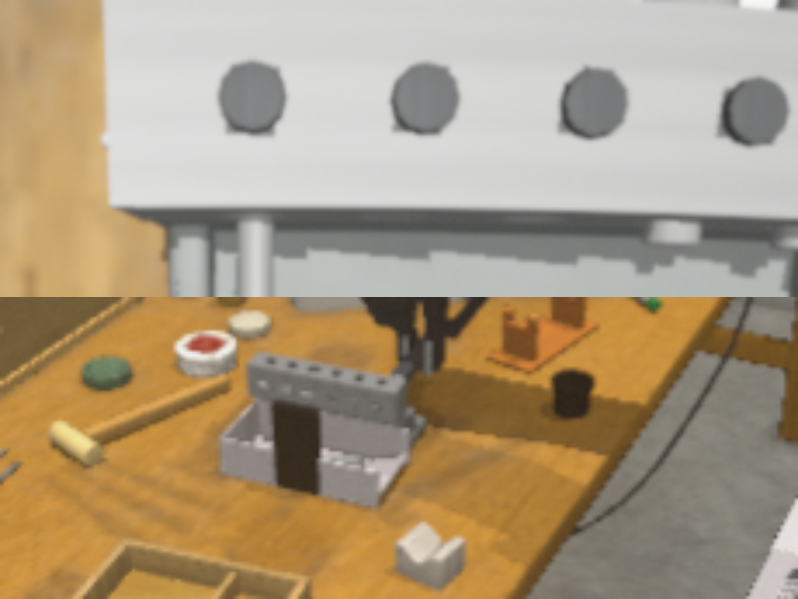

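Force rose to 6.8 N and fell to 0: the pin has dropped, and a bright object now lies in the pan at (345,455). I'm out of picture views, so I work from measured numbers from here. Next bore +10.

```bash

python3 -m inch '[[[-0.13,0,0],[0,0,0]],[[-0.26,0,0],[0,0,0]],[[-0.39,0,0],[0,0,0]],[[-0.51,0,0],[0,0,0]],[[-0.51,0.1,0],[0,0,0]],[[-0.51,0.25,0],[0,0,0]],[[-0.51,0.45,0],[0,0,0]],[[-0.51,0.6,0],[0,0,0]],[[-0.51,0.75,0],[0,0,0]],[[-0.51,0.75,0],[0,0,0]]]'
python3 -m inch '[[[0.03,0,0],[0,0,0]],[[0.06,0,0],[0,0,0]],[[0.09,0,0],[0,0,0]],[[0.12,0,0],[0,0,0]],[[0.14,0,0],[0,0,0]],[[0.16,0,0],[0,0,0]],[[0.18,0,0],[0,0,0]],[[0.2,0,0],[0,0,0]],[[0.22,0,0],[0,0,0]],[[0.24,0,0],[0,0,0]]]'
python3 - <<'E'
from h import *
im,T=shot("wrist");print(T.round(4))
E
```

```text
clock: 32.75
position: [0.5455, -0.15, 0.0396]
ee_rot: [0.676, 0.737, 0.001, 0.0]
ft_force: [-0.8, -0.2, -1.5]
grip_width: 0.147
grasp_force: 78.3
clock: 33.75
position: [0.5424, -0.134, 0.0398]
ee_rot: [0.677, 0.736, -0.001, 0.001]
ft_force: [1.4, -7.5, -1.2]
grip_width: 0.145
grasp_force: 78.3
[[-8.380e-02  9.965e-01  8.000e-04  5.424e-01]
 [ 9.965e-01  8.380e-02 -2.400e-03 -1.340e-01]
 [-2.400e-03  6.000e-04 -1.000e+00  3.980e-02]
 [ 0.000e+00  0.000e+00  0.000e+00  1.000e+00]]
```

```bash

python3 -m inch '[[[0.03,0,0],[0,0,0]],[[0.06,0,0],[0,0,0]],[[0.09,0,0],[0,0,0]],[[0.12,0,0],[0,0,0]],[[0.15,0,0],[0,0,0]],[[0.18,0,0],[0,0,0]],[[0.2,0,0],[0,0,0]],[[0.22,0,0],[0,0,0]],[[0.24,0,0],[0,0,0]],[[0.27,0,0],[0,0,0]]]'
python3 -m inch '[[[-0.13,0,0],[0,0,0]],[[-0.26,0,0],[0,0,0]],[[-0.39,0,0],[0,0,0]],[[-0.51,0,0],[0,0,0]],[[-0.51,0,0],[0,0,0]],[[-0.51,0.05,0],[0,0,0]],[[-0.51,0.1,0],[0,0,0]],[[-0.51,0.2,0],[0,0,0]],[[-0.51,0.25,0],[0,0,0]],[[-0.51,0.25,0],[0,0,0]]]'
python3 -m inch '[[[0.03,0,0],[0,0,0]],[[0.06,0,0],[0,0,0]],[[0.09,0,0],[0,0,0]],[[0.12,0,0],[0,0,0]],[[0.14,0,0],[0,0,0]],[[0.16,0,0],[0,0,0]],[[0.18,0,0],[0,0,0]],[[0.2,0,0],[0,0,0]],[[0.22,0,0],[0,0,0]],[[0.24,0,0],[0,0,0]]]'
```

```text
clock: 34.8
position: [0.5403, -0.1102, 0.0395]
ee_rot: [0.676, 0.737, -0.0, 0.0]
ft_force: [-0.4, 0.4, -1.5]
grip_width: 0.148
grasp_force: 78.3
clock: 35.8
position: [0.5646, -0.1486, 0.0396]
ee_rot: [0.676, 0.737, 0.0, 0.0]
ft_force: [0.6, -0.0, -1.2]
grip_width: 0.145
grasp_force: 78.3
clock: 36.8
position: [0.5623, -0.1323, 0.0398]
ee_rot: [0.677, 0.736, -0.001, 0.001]
ft_force: [0.0, -6.5, -1.0]
grip_width: 0.144
grasp_force: 78.3
```

```bash

python3 -m inch '[[[0.03,0,0],[0,0,0]],[[0.06,0,0],[0,0,0]],[[0.09,0,0],[0,0,0]],[[0.12,0,0],[0,0,0]],[[0.15,0,0],[0,0,0]],[[0.18,0,0],[0,0,0]],[[0.2,0,0],[0,0,0]],[[0.22,0,0],[0,0,0]],[[0.24,0,0],[0,0,0]],[[0.27,0,0],[0,0,0]]]'
python3 -m inch '[[[-0.13,0,0],[0,0,0]],[[-0.26,0,0],[0,0,0]],[[-0.39,0,0],[0,0,0]],[[-0.51,0,0],[0,0,0]],[[-0.51,0,0],[0,0,0]],[[-0.51,0.05,0],[0,0,0]],[[-0.51,0.1,0],[0,0,0]],[[-0.51,0.2,0],[0,0,0]],[[-0.51,0.25,0],[0,0,0]],[[-0.51,0.25,0],[0,0,0]]]'
python3 -m inch '[[[0.03,0,0],[0,0,0]],[[0.06,0,0],[0,0,0]],[[0.09,0,0],[0,0,0]],[[0.12,0,0],[0,0,0]],[[0.14,0,0],[0,0,0]],[[0.16,0,0],[0,0,0]],[[0.18,0,0],[0,0,0]],[[0.2,0,0],[0,0,0]],[[0.22,0,0],[0,0,0]],[[0.24,0,0],[0,0,0]]]'
python3 -m inch '[[[0.03,0,0],[0,0,0]],[[0.06,0,0],[0,0,0]],[[0.09,0,0],[0,0,0]],[[0.12,0,0],[0,0,0]],[[0.15,0,0],[0,0,0]],[[0.18,0,0],[0,0,0]],[[0.2,0,0],[0,0,0]],[[0.22,0,0],[0,0,0]],[[0.24,0,0],[0,0,0]],[[0.27,0,0],[0,0,0]]]'
python3 -m inch '[[[-0.13,0,0],[0,0,0]],[[-0.26,0,0],[0,0,0]],[[-0.39,0,0],[0,0,0]],[[-0.52,0,0],[0,0,0]],[[-0.6,0,0],[0,0,0]],[[-0.6,0,-0.1],[0,0,0]],[[-0.6,0,-0.2],[0,0,0]],[[-0.6,0,-0.4],[0,0,0]],[[-0.6,0,-0.6],[0,0,0]],[[-0.6,0,-0.8],[0,0,0]]]'
python3 - <<'E'
from h import *
T=tool()
Rt=R.from_euler('z',78.3,degrees=True).as_matrix()@np.diag([1,-1,-1.])
print(T.round(4),turn(Rt),shift(np.array([.4299,-.2705,.11])-T[:3,3]))
for n in("wrist","top","side"): shot(n)
E
```

```text
clock: 37.8
position: [0.5602, -0.1085, 0.0395]
ee_rot: [0.676, 0.737, -0.0, 0.0]
ft_force: [-0.0, 0.4, -1.4]
grip_width: 0.146
grasp_force: 78.3
clock: 38.8
position: [0.5845, -0.1469, 0.0396]
ee_rot: [0.676, 0.737, 0.0, 0.0]
ft_force: [-0.4, 0.2, -1.3]
grip_width: 0.147
grasp_force: 78.3
clock: 39.8
position: [0.5822, -0.1306, 0.0398]
ee_rot: [0.677, 0.736, -0.001, 0.001]
ft_force: [1.3, -6.6, -1.6]
grip_width: 0.145
grasp_force: 78.3
clock: 40.8
position: [0.5802, -0.1068, 0.0395]
ee_rot: [0.676, 0.737, -0.0, -0.0]
ft_force: [-0.2, 0.2, -0.9]
grip_width: 0.149
grasp_force: 78.3
clock: 41.8
position: [0.5847, -0.1543, 0.1057]
ee_rot: [0.676, 0.737, 0.0, 0.001]
ft_force: [0.5, 0.5, -1.5]
grip_width: 0.149
grasp_force: 78.3
[[-8.640e-02  9.963e-01  1.200e-03  5.847e-01]
 [ 9.963e-01  8.640e-02 -4.000e-04 -1.543e-01]
 [-5.000e-04  1.200e-03 -1.000e+00  1.057e-01]
 [ 0.000e+00  0.000e+00  0.000e+00  1.000e+00]] [0.002 0.    0.37 ] [-1.28  -2.053 -0.055]
```

```bash

python3 -m inch '[[[0,-0.1,-0.01],[0,0,0]],[[0,-0.2,-0.02],[0,0,0]],[[0,-0.3,-0.03],[0,0,0]],[[0,-0.4,-0.04],[0,0,0]],[[0,-0.5,-0.05],[0,0,0]],[[0,-0.6,-0.06],[0,0,0]],[[0,-0.7,-0.06],[0,0,0]],[[0,-0.8,-0.06],[0,0,0]],[[-0.02,-0.9,-0.06],[0,0,0]],[[-0.1,-1,-0.06],[0,0,0]]]'
python3 -m inch '[[[-0.08,-0.1,0],[0,0,0.04]],[[-0.16,-0.2,0],[0,0,0.08]],[[-0.24,-0.3,0],[0,0,0.12]],[[-0.32,-0.4,0],[0,0,0.16]],[[-0.4,-0.5,0],[0,0,0.2]],[[-0.48,-0.6,0],[0,0,0.24]],[[-0.56,-0.7,0],[0,0,0.28]],[[-0.64,-0.8,0],[0,0,0.32]],[[-0.72,-0.9,0],[0,0,0.35]],[[-0.8,-1,0],[0,0,0.37]]]'
python3 - <<'E'
from h import *
T=tool()
Rt=R.from_euler('z',78.3,degrees=True).as_matrix()@np.diag([1,-1,-1.])
print(T.round(4),turn(Rt),shift(np.array([.4299,-.2705,.0287])-T[:3,3]))
E
```

```text
clock: 42.95
position: [0.5047, -0.1693, 0.1084]
ee_rot: [0.676, 0.737, 0.0, 0.0]
ft_force: [-0.8, 0.6, -1.0]
grip_width: 0.147
grasp_force: 78.3
clock: 43.95
position: [0.4305, -0.2407, 0.1084]
ee_rot: [0.776, 0.63, 0.0, 0.0]
ft_force: [0.0, -0.1, -0.3]
grip_width: 0.148
grasp_force: 78.3
[[ 2.050e-01  9.788e-01  1.000e-04  4.305e-01]
 [ 9.788e-01 -2.050e-01 -1.000e-04 -2.407e-01]
 [-1.000e-04  1.000e-04 -1.000e+00  1.084e-01]
 [ 0.000e+00  0.000e+00  0.000e+00  1.000e+00]] [ 0.     0.    -0.003] [-0.366  0.069  0.996]
```

```bash

python3 -m inch '[[[-0.05,0.01,0],[0,0,0]],[[-0.1,0.02,0],[0,0,0]],[[-0.15,0.03,0],[0,0,0]],[[-0.2,0.04,0],[0,0,0]],[[-0.25,0.05,0],[0,0,0]],[[-0.3,0.06,0],[0,0,0]],[[-0.35,0.07,0],[0,0,0]],[[-0.366,0.07,0],[0,0,0]],[[-0.366,0.07,0],[0,0,0]],[[-0.366,0.07,0],[0,0,0]]]'
python3 -m inch '[[[0,0,0.1],[0,0,0]],[[0,0,0.2],[0,0,0]],[[0,0,0.3],[0,0,0]],[[0,0,0.4],[0,0,0]],[[0,0,0.5],[0,0,0]],[[0,0,0.6],[0,0,0]],[[0,0,0.7],[0,0,0]],[[0,0,0.8],[0,0,0]],[[0,0,0.9],[0,0,0]],[[0,0,0.98],[0,0,0]]]'
python3 -m inch '[[[0,0,0],[0,0,0]],[[0,0,0],[0,0,0]],[[0,0,0],[0,0,0]],[[0,0,0],[0,0,0]],[[0,0,0],[0,0,0]],[[0,0,0],[0,0,0]],[[0,0,-0.05],[0,0,0]],[[0,0,-0.1],[0,0,0]],[[0,0,-0.2],[0,0,0]],[[0,0,-0.3],[0,0,0]]]' 0.4
python3 -m inch '[[[0,0,-0.1],[0,0,0]],[[0,0,-0.2],[0,0,0]],[[0,0,-0.3],[0,0,0]],[[0,0,-0.4],[0,0,0]],[[0,0,-0.5],[0,0,0]],[[0,0,-0.6],[0,0,0]],[[0,0,-0.7],[0,0,0]],[[0,0,-0.8],[0,0,0]],[[0,0,-0.9],[0,0,0]],[[0,0,-1],[0,0,0]]]'
python3 - <<'E'
from h import *
im,T=shot("wrist");print(T[:3,3])
# dark handle mask; predicted pixels of handle for nominal pose
c=np.array([.4289,-.2716]);u=np.array([np.cos(np.radians(78.3)),np.sin(np.radians(78.3))])
for s,z in((.055,.054),(-.055,.054),(.105,.047)): print(s,proj("wrist",np.r_[c+u*s,z],T).round(1))
hsv=cv2.cvtColor(im,cv2.COLOR_BGR2HSV);m=((hsv[...,1]<60)&(hsv[...,2]<160)).astype(np.uint8)
for r in(0,20,40,60,80,90,100,120,140,160): print(r,np.flatnonzero(m[r,200:320])[[0,-1]]+200 if m[r,200:320].any() else None, im[r,250:264:4].tolist())
E
```

```text
clock: 44.95
position: [0.4306, -0.2698, 0.1083]
ee_rot: [0.776, 0.631, 0.0, -0.0]
ft_force: [0.6, -0.3, -1.5]
grip_width: 0.154
grasp_force: 78.3
clock: 45.95
position: [0.4305, -0.2699, 0.0292]
ee_rot: [0.776, 0.631, -0.0, -0.0]
ft_force: [-0.2, 0.1, -1.2]
grip_width: 0.148
grasp_force: 78.3
clock: 46.95
position: [0.4307, -0.27, 0.0548]
ee_rot: [0.776, 0.631, 0.0, 0.0]
ft_force: [0.2, -0.1, -0.4]
grip_width: 0.402
grasp_force: 0.0
clock: 47.95
position: [0.4306, -0.27, 0.1346]
ee_rot: [0.776, 0.631, -0.0, 0.0]
ft_force: [-0.2, 0.0, -0.1]
grip_width: 0.399
grasp_force: 0.0
[ 0.43058621 -0.26997812  0.13461944]
0.055 [253.6 124.5]
-0.055 [254.  265.8]
0.105 [253.5  50.1]
0 None [[98, 145, 178], [93, 142, 176], [90, 138, 172], [91, 142, 178]]
20 None [[95, 145, 179], [96, 145, 179], [104, 151, 184], [102, 151, 184]]
40 None [[91, 147, 183], [89, 142, 178], [91, 144, 180], [90, 145, 181]]
60 [251 257] [[97, 129, 155], [192, 194, 193], [117, 148, 174], [99, 154, 189]]
80 [251 257] [[102, 140, 170], [192, 194, 194], [113, 150, 180], [101, 162, 201]]
90 [257 257] [[117, 158, 187], [193, 194, 194], [116, 153, 183], [99, 158, 195]]
100 None [[121, 161, 191], [206, 208, 208], [120, 163, 193], [101, 158, 194]]
120 [247 261] [[183, 185, 185], [194, 195, 195], [180, 181, 180], [110, 129, 154]]
140 [245 263] [[118, 119, 118], [118, 117, 116], [118, 116, 115], [109, 109, 107]]
160 [245 263] [[119, 118, 117], [119, 118, 117], [118, 116, 115], [106, 106, 105]]
```

```bash

python3 -m inch '[[[0.1,-0.01,-0.06],[0,0,0]],[[0.2,-0.02,-0.12],[0,0,0]],[[0.3,-0.03,-0.18],[0,0,0]],[[0.4,-0.04,-0.24],[0,0,0]],[[0.5,-0.05,-0.3],[0,0,0]],[[0.6,-0.06,-0.36],[0,0,0]],[[0.7,-0.07,-0.42],[0,0,0]],[[0.8,-0.08,-0.48],[0,0,0]],[[0.9,-0.09,-0.54],[0,0,0]],[[1,-0.1,-0.6],[0,0,0]]]'
python3 -m inch '[[[0.1,-0.01,-0.06],[0,0,0.08]],[[0.2,-0.02,-0.12],[0,0,0.16]],[[0.3,-0.03,-0.18],[0,0,0.24]],[[0.4,-0.04,-0.24],[0,0,0.32]],[[0.5,-0.05,-0.3],[0,0,0.4]],[[0.6,-0.06,-0.36],[0,0,0.48]],[[0.7,-0.07,-0.42],[0,0,0.56]],[[0.8,-0.08,-0.48],[0,0,0.64]],[[0.9,-0.09,-0.54],[0,0,0.72]],[[1,-0.1,-0.6],[0,0,0.81]]]'
python3 - <<'E'
from h import *
T=tool();Rt=R.from_euler('z',4.9,degrees=True).as_matrix()@np.diag([1,-1,-1.])
print(T.round(4),turn(Rt),shift(np.array([.45,.03,.231])-T[:3,3]))
E
```

```text
clock: 49.0
position: [0.4391, -0.1894, 0.1824]
ee_rot: [0.776, 0.631, -0.0, 0.0]
ft_force: [0.3, -0.1, -0.1]
grip_width: 0.397
grasp_force: 0.0
clock: 50.0
position: [0.4475, -0.1093, 0.2304]
ee_rot: [0.935, 0.356, 0.0, 0.0]
ft_force: [-0.9, 0.5, 0.2]
grip_width: 0.401
grasp_force: 0.0
[[ 7.470e-01  6.648e-01  1.000e-04  4.475e-01]
 [ 6.648e-01 -7.470e-01 -1.000e-04 -1.093e-01]
 [-0.000e+00  1.000e-04 -1.000e+00  2.304e-01]
 [ 0.000e+00  0.000e+00  0.000e+00  1.000e+00]] [ 0.    -0.     0.817] [ 1.181 -1.28  -0.008]
```

```bash

python3 -m inch '[[[0.1,-0.1,0],[0,0,0.08]],[[0.2,-0.2,0],[0,0,0.16]],[[0.3,-0.3,0],[0,0,0.24]],[[0.4,-0.4,0],[0,0,0.32]],[[0.5,-0.5,0],[0,0,0.4]],[[0.6,-0.6,0],[0,0,0.48]],[[0.7,-0.7,0],[0,0,0.56]],[[0.8,-0.8,0],[0,0,0.65]],[[0.9,-0.9,0],[0,0,0.74]],[[0.93,-1,0],[0,0,0.817]]]'
cat > pan.py <<'E'
from h import *
im,T=shot("wrist")
print(T[:3,3].round(4),np.degrees(np.arctan2(T[1,0],T[0,0])).round(2))
v=im.max(2);m=((v<60)).astype(np.uint8);m[228:]=0
n,l,st,ce=cv2.connectedComponentsWithStats(m)
for i in range(1,n):
    if st[i,4]>150:
        r=cv2.minAreaRect(np.argwhere(l==i)[:,::-1].astype(np.float32));c=cv2.boxPoints(r)
        w=np.array([plane("wrist",p,.082,T)[:2] for p in c])
        print("dark",st[i],ce[i].round(1),plane("wrist",ce[i],.082,T)[:2].round(4),w.round(4).tolist())
# fin predicted
for x in(-20,20): 
    b=np.radians(4.9);P=np.array([.5107,.0451])+np.array([np.cos(b),np.sin(b)])*x/1000;print("pred fin",proj("wrist",np.r_[P,.082],T).round(1))
h=cv2.cvtColor(im,cv2.COLOR_BGR2HSV);m2=((h[...,1]<40)&(v>120)).astype(np.uint8);m2[228:]=0
n,l,st,ce=cv2.connectedComponentsWithStats(m2)
for i in range(1,n):
    if st[i,4]>300:
        r=cv2.minAreaRect(np.argwhere(l==i)[:,::-1].astype(np.float32));print("white",st[i],[np.round(plane("wrist",p,.036,T)[:2],4).tolist() for p in cv2.boxPoints(r)],r[2])
E
python3 pan.py
```

```text
clock: 51.0
position: [0.4496, 0.0004, 0.2301]
ee_rot: [0.999, 0.043, 0.0, -0.0]
ft_force: [0.0, 0.4, 0.5]
grip_width: 0.398
grasp_force: 0.0
[4.496e-01 4.000e-04 2.301e-01] 4.93
dark [207  86  17  42 538] [215.7 106.2] [0.5112 0.0401] [[0.528, 0.0488], [0.5291, 0.0347], [0.4932, 0.0324], [0.492, 0.047]]
pred fin [210.9 128.7]
pred fin [209.4  83.1]
white [  213    22   123   151 15068] [[0.5914, 0.0532], [0.6023, -0.067], [0.4511, -0.0886], [0.4397, 0.0448]] 90.0
white [409 180 103  41 859] [[0.4429, -0.1738], [0.4548, -0.1754], [0.4225, -0.3189], [0.4093, -0.3183]] 19.3845157623291
white [155 202  32  26 621] [[0.3688, 0.1092], [0.4003, 0.1069], [0.4007, 0.0726], [0.3693, 0.074]] 4.085616588592529
```

```bash

python3 -m inch '[[[0.08,-0.05,0.05],[0,0,0]],[[0.16,-0.1,0.1],[0,0,0]],[[0.24,-0.15,0.15],[0,0,0]],[[0.32,-0.2,0.2],[0,0,0]],[[0.4,-0.25,0.25],[0,0,0]],[[0.48,-0.3,0.3],[0,0,0]],[[0.56,-0.35,0.35],[0,0,0]],[[0.64,-0.4,0.4],[0,0,0]],[[0.74,-0.45,0.45],[0,0,0]],[[0.81,-0.48,0.5],[0,0,0]]]' 0.45
python3 -m inch '[[[0,0,0.1],[0,0,0]],[[0,0,0.2],[0,0,0]],[[0,0,0.3],[0,0,0]],[[0,0,0.4],[0,0,0]],[[0,0,0.4],[0,0,0]],[[0,0,0.4],[0,0,0]],[[0,0,0.4],[0,0,0]],[[0,0,0.4],[0,0,0]],[[0,0,0.4],[0,0,0]],[[0,0,0.4],[0,0,0]]]'
python3 pan.py
python3 - <<'E'
from h import *
d=np.load("last_wrist.npz");T=d["T"];im=d["im"]
# expected gap: print fin columns at mid row and pan walls
for r in(100,120,140,160,180,200,220): print(r,"".join(".:-=+*#%@"[min(8,int(x)//29)] for x in im[r,200:420:2].mean(1)))
E
```

```text
clock: 52.05
position: [0.5114, 0.0437, 0.1896]
ee_rot: [0.999, 0.044, 0.0, -0.0]
ft_force: [1.0, -0.3, 0.4]
grip_width: 0.454
grasp_force: 0.0
clock: 53.05
position: [0.5108, 0.0431, 0.1581]
ee_rot: [0.999, 0.044, 0.0, 0.0]
ft_force: [0.4, -0.2, -0.9]
grip_width: 0.45
grasp_force: 0.0
[0.5108 0.0431 0.1581] 5.05
dark [246 156  13  67 689] [252.  190.8] [0.5171 0.045 ] [[0.542, 0.0513], [0.5428, 0.0429], [0.4935, 0.0385], [0.4927, 0.0474]]
pred fin [251.1 224.9]
pred fin [251.  172.4]
white [407   0  64  20 785] [[0.6693, -0.0633], [0.6779, -0.1164], [0.6633, -0.1191], [0.6552, -0.0656]] 90.0
white [493   0  19  26 384] [[0.6817, -0.1371], [0.6852, -0.154], [0.6654, -0.1577], [0.6623, -0.1408]] 90.0
white [ 324   98   69  130 7215] [[0.4755, -0.0234], [0.5893, -0.0131], [0.5918, -0.0644], [0.4766, -0.0808]] 3.2838621139526367
white [ 249  100   75  128 8452] [[0.5801, 0.0532], [0.5857, -0.0069], [0.4755, -0.0228], [0.4698, 0.0441]] 90.0
100 ++++*********************##################################***====#%%%%%%%%%%%%%%%%#*********************#****
120 ************************#%##@@@@@@@@@@@@@%##@@@@@@@@@@@@@@###+*+=+%%%%%%++++*%%%%%%%%%%%#########**##*********
140 *************************%###%%%%###%%%%%%%%%%%%%%##*#**####*==-=+*******#%%%%%%%%%############******#########
160 +**************+========-+=..+#*++********##%%%%%%##*#**####+====************%%%%%%%%%########*****###********
180 *++====================:.:::.:+*********##%%#+*********##***====******====+****#%##############*#####*##******
200 ++++****************===::..:.=#%%%%%%%%%%%%%#**************====+*****+===******#############******************
220 ++*********************-:.:..=#########%##################+===+***************###############*****************
```

```bash

python3 -m inch '[[[0,-0.01,0.1],[0,0,0]],[[0,-0.02,0.2],[0,0,0]],[[0,-0.02,0.3],[0,0,0]],[[0,-0.02,0.4],[0,0,0]],[[0,-0.02,0.5],[0,0,0]],[[0,-0.02,0.6],[0,0,0]],[[0,-0.02,0.7],[0,0,0]],[[0,-0.02,0.8],[0,0,0]],[[0,-0.02,0.9],[0,0,0]],[[0,-0.02,1],[0,0,0]]]'
python3 -m inch '[[[0,0,0.1],[0,0,0]],[[0,0,0.2],[0,0,0]],[[0,0,0.3],[0,0,0]],[[0,0,0.38],[0,0,0]],[[0,0,0.38],[0,0,0]],[[0,0,0.38],[0,0,0]],[[0,0,0.38],[0,0,0]],[[0,0,0.38],[0,0,0]],[[0,0,0.38],[0,0,0]],[[0,0,0.38],[0,0,0]]]'
python3 -m inch '[[[0,0,0],[0,0,0]],[[0,0,0],[0,0,0]],[[0,0,0],[0,0,0]],[[0,0,0],[0,0,0]],[[0,0,0],[0,0,0]],[[0,0,0],[0,0,0]],[[0,0,0],[0,0,0]],[[0,0,0],[0,0,0]],[[0,0,-0.04],[0,0,0]],[[0,0,-0.06],[0,0,0]]]' 0 80
python3 -m inch '[[[0,-0.06,0],[0,0,0]],[[0,-0.14,0],[0,0,0]],[[0,-0.23,0],[0,0,0]],[[0,-0.33,0],[0,0,0]],[[0,-0.43,0],[0,0,0]],[[0,-0.53,0],[0,0,0]],[[0,-0.65,0],[0,0,0]],[[0,-0.75,0],[0,0,0]],[[0,-0.85,0],[0,0,0]],[[0,-0.9,0],[0,0,0]]]'
python3 - <<'E'
from h import *
im,T=shot("wrist");print(T.round(4))
# pan interior ascii (pan fixed in hand): cols 245-395, rows 95-330
g=cv2.cvtColor(im,cv2.COLOR_BGR2GRAY)
for r in range(95,330,5): print(r,"".join(".:-=+*#%@"[min(8,int(x)//29)] for x in g[r,240:400:2]))
E
```

```text
clock: 54.1
position: [0.5106, 0.0447, 0.0773]
ee_rot: [0.999, 0.044, 0.0, 0.0]
ft_force: [0.1, -0.6, -0.6]
grip_width: 0.452
grasp_force: 0.0
clock: 55.1
position: [0.5107, 0.0447, 0.0477]
ee_rot: [0.999, 0.044, 0.0, 0.0]
ft_force: [0.1, -0.4, -0.1]
grip_width: 0.447
grasp_force: 0.0
clock: 56.1
position: [0.5103, 0.0447, 0.0522]
ee_rot: [0.999, 0.044, -0.0, -0.0]
ft_force: [0.7, 0.2, -1.6]
grip_width: 0.107
grasp_force: 77.9
clock: 57.1
position: [0.5041, 0.1175, 0.0524]
ee_rot: [0.999, 0.044, 0.0, -0.0]
ft_force: [-0.3, 0.2, -2.2]
grip_width: 0.103
grasp_force: 77.9
[[ 9.960e-01  8.890e-02  1.000e-04  5.041e-01]
 [ 8.890e-02 -9.960e-01  2.000e-04  1.175e-01]
 [ 1.000e-04 -2.000e-04 -1.000e+00  5.240e-02]
 [ 0.000e+00  0.000e+00  0.000e+00  1.000e+00]]
95 ********************************************************************************
100 *****%%%%%%%%%%%%%%%%%%%%@@@@@@@%%@@@@@@@%%%%%%%%%%%%%%%%%%%%%###############***
105 *****%%%#%@@%%%%%%####%%%@@@@@@%%%%%%%%%%%%@@@@@@@%%%%%%%%%%%%@%%%%%%%%%%%%@%###
110 *****%%##@@@@@@@@@@@@@@@@@@@@@@@@@@@@@@@@@@@@@@@@@@@@@@@@@@@@@@+++++++++=+#@%
[... 2958 characters left out ...]
:::::::-=====+++++++
290 :::.....:....:::::::::::::::::::::::::::::::::::::::::::::::::::::::::::=+++++++
295 :::........:.::::::::::::::::::::.:::::.::::::::::::::::::::::::::::::::::::-=++
300 :::::.::.:...:::::::::::::::::::::::::::::::::::::::::::::::::::::::::::::::::::
305 ::...:.....:.:::::::::::::::::::::::::::::::::::::::::::::::::::::::::::::::::::
310 -::....:.:...::-::::::::::::::::::::::::::::::::::::::::::::::::::::::::::::::::
315 **=.:::..:...=**-:::.:::::::::::::::::::::::::::::::::::::::::::::::::::::::::::
320 ##*+-:.::::-+***+::::::::::::::::::::::::::::::::::::::::::-=++=::::::::::::::::
325 #####***********+::::.:::::::::::::::::::::::::::::::::::::==+*+===:::::::::::::
```

```bash

python3 -m inch '[[[0,-0.1,-0.1],[0,0,0]],[[0,-0.2,-0.2],[0,0,0]],[[0,-0.3,-0.3],[0,0,0]],[[0,-0.4,-0.4],[0,0,0]],[[0,-0.4,-0.5],[0,0,0]],[[0,-0.4,-0.6],[0,0,0]],[[0,-0.4,-0.7],[0,0,0]],[[0,-0.4,-0.8],[0,0,0]],[[0,-0.4,-0.9],[0,0,0]],[[0,-0.4,-1],[0,0,0]]]'
cat > pour.py <<'E'
from h import *
import sys
a,z,psi=map(float,sys.argv[1:4]); C=np.array([float(sys.argv[4]),float(sys.argv[5])]) if len(sys.argv)>4 else np.array([.506,.2803])
A=R.from_euler('z',psi,degrees=True).as_matrix()
u=A[:,0];S=np.r_[C,z]+.015*u
Rp=A@R.from_euler('y',-a,degrees=True).as_matrix()
Rt=Rp@np.diag([1,-1,-1.])
g=S-Rp@np.array([-.07,-.032,-.053]);t=g+.0187*Rt[:,2]
T=tool();print("tcp",t.round(4),"now",T[:3,3].round(4),"shift",shift(t-T[:3,3]),"turn",turn(Rt),"j",np.round(manip.get_obs()["joint_pos"],2))
E
python3 - <<'E'
from h import *
import cv2
old=cv2.imread("pics/top0.png");old=cv2.resize(old,(512,384),interpolation=cv2.INTER_AREA)
im,_=shot("top")
# tray patch in top picture approx cols 108-146 rows 176-226
t=old[176:227,107:146]
r=cv2.matchTemplate(im[150:250,80:175],t,cv2.TM_CCOEFF_NORMED);print(cv2.minMaxLoc(r),"expect",(27,26))
E
python3 pour.py 0 .08 7; python3 pour.py 0 .08 20
```

```text
clock: 58.15
position: [0.5015, 0.1481, 0.133]
ee_rot: [0.999, 0.044, 0.0, 0.0]
ft_force: [1.4, -0.5, -2.3]
grip_width: 0.103
grasp_force: 78.0
(-0.35330039262771606, 0.37010636925697327, (46, 10), (26, 43)) expect (27, 26)
tcp [0.5865 0.3224 0.1143] now [0.5021 0.1485 0.1342] shift [ 1.241 -2.073  0.251] turn [-0.    -0.002 -0.043] j [ 0.39  0.31 -0.88  1.81  0.26  1.14 -2.05]
tcp [0.5749 0.3394 0.1143] now [0.5021 0.1485 0.1342] shift [ 1.116 -2.298  0.251] turn [ 0.    -0.002 -0.332] j [ 0.39  0.31 -0.88  1.81  0.26  1.14 -2.05]
```

```bash
python3 - <<'E'
from h import *
old=cv2.resize(cv2.imread("pics/side0.png"),(512,384),interpolation=cv2.INTER_AREA)
im,_=shot("side")
t=old[264:314,146:228]
r=cv2.matchTemplate(im[234:344,106:268],t,cv2.TM_CCOEFF_NORMED);print(cv2.minMaxLoc(r),"expect",(40,30))
print(np.degrees(np.arctan2(.0177,.146)))
im=np.load("last_top.npz")["im"];g=cv2.cvtColor(im,cv2.COLOR_BGR2HSV)
print("tray region top, value");v=g[...,2]
for r in range(165,240,4): print(r,"".join(".:-=+*#%@"[min(8,int(x)//29)] for x in v[r,95:180]))
E
```

```text
(-0.23167265951633453, 0.5546678900718689, (67, 60), (46, 17)) expect (40, 30)
6.912399099459657
tray region top, value
165 #########%%%%%%%%%%%####*+*###*=-==-------=++++++++**********************************
169 ####%%%%%%%%%%#############++#%%*+---===--------===+*******+++++**+++========++++=+**
173 %%%%%%#################**#%%#**#%%%*=----==--------===++**#*==+#%%%%%%%%%%%#%%%%*=++*
177 %###################********#%%#**#%%#*=------------==-::-++==*%%%%%%%#*===++++*+====
181 ####################*#************++*####*=---------==--::::::-+*+=-----=+++****+====
185 #######################*************+++++++++=---------:::::::----------====+****+===
189 =+**#####################************+++++++===-=------:::::::::-:-----====+++***+-==
193 %#****######################***********++++++====---::--:::::-::-=+====++======+*+===
197 *#%****#######################**********++++++++=====*##*==-==--=++++++++++++++==++==
201 #*++*****######################***********+++++++====-=+**+=====+++++++++++++++++++==
205 *##*******####################*#************+++++++====-=**+==-==+++++++++++++++++=-=
209 ####********######################************+++++++============+++++++++++++++++===
213 ######*******######################*************+++++++====---+*********+============
217 ########*******#######################***********++++++++====-+*###*********+========
221 #########********######################************++++++++=====+*####*********+=====
225 ###########*******#######################************+++++++====--+*###***********+==
229 ###########*********#######################************+++++++====--+*###**********++
233 ###########**#*******#######################*************+++++++====--+*####*********
237 ###########**##********#######################*************+++++++====--+*###########
```

```bash

python3 -m inch '[[[0,-0.05,-0.1],[0,0,0]],[[0,-0.1,-0.2],[0,0,0]],[[0,-0.15,-0.3],[0,0,0]],[[0,-0.2,-0.4],[0,0,0]],[[0,-0.25,-0.5],[0,0,0]],[[0,-0.25,-0.6],[0,0,0]],[[0,-0.25,-0.7],[0,0,0]],[[0,-0.25,-0.8],[0,0,0]],[[0,-0.25,-0.9],[0,0,0]],[[0,-0.25,-1],[0,0,0]]]'
cat > tray.py <<'E'
from h import *
def find(im,T,lab=""):
    h=cv2.cvtColor(cv2.GaussianBlur(im,(3,3),0),cv2.COLOR_BGR2HSV)
    for th in(95,105,115,125):
        m=((h[...,1]>45)&(h[...,1]<th)&(h[...,2]>60)).astype(np.uint8);m[245:]=0
        m=cv2.morphologyEx(m,cv2.MORPH_CLOSE,np.ones((5,5)))
        cs,_=cv2.findContours(m,cv2.RETR_EXTERNAL,cv2.CHAIN_APPROX_NONE)
        for c in sorted(cs,key=cv2.contourArea)[::-1][:2]:
            r=cv2.minAreaRect(c);b=cv2.boxPoints(r)
            print(lab,th,int(cv2.contourArea(c)),cv2.boundingRect(c),[plane("wrist",p,.028,T)[:2].round(3).tolist() for p in b])
E
python3 - <<'E'
from tray import *
im=cv2.imread("pics/w2.png");h=cv2.cvtColor(im,cv2.COLOR_BGR2HSV)
for n,p in[("floor",(150,105)),("rim",(150,64)),("rimL",(104,120)),("bench",(220,40)),("bench2",(220,210)),("benchL",(70,150))]:print(n,h[p[1],p[0]])
T=np.eye(4);a=np.radians(14.4);T[:3,:3]=np.array([[.969,.249,0],[.249,-.969,0],[0,0,-1]]);T[:3,3]=[.4756,.1515,.2312]
find(im,T,"old")
im,T=shot("wrist");print(T[:3,3]);find(im,T,"new")
E
```

```text
clock: 59.25
position: [0.4997, 0.1681, 0.213]
ee_rot: [0.999, 0.044, 0.0, 0.0]
ft_force: [-0.7, -0.2, -1.5]
grip_width: 0.107
grasp_force: 78.0
floor [ 21  97 226]
rim [ 20  78 227]
rimL [ 19  83 237]
bench [ 18 107 176]
bench2 [ 19 117 205]
benchL [ 19 118 216]
old 95 12660 (99, 28, 98, 175) [[0.392, 0.329], [0.58, 0.339], [0.594, 0.24], [0.412, 0.217]]
old 95 5997 (391, 102, 76, 138) [[0.438, -0.021], [0.596, -0.006], [0.598, -0.065], [0.436, -0.086]]
old 105 15735 (92, 8, 131, 198) [[0.383, 0.356], [0.608, 0.332], [0.609, 0.215], [0.385, 0.219]]
old 105 9724 (235, 18, 103, 153) [[0.61, 0.208], [0.646, 0.114], [0.503, 0.049], [0.463, 0.154]]
old 115 76413 (85, 0, 427, 245) [[0.601, 0.363], [0.722, -0.071], [0.459, -0.195], [0.328, 0.33]]
old 115 454 (18, 0, 62, 245) [[0.572, 0.485], [0.592, 0.417], [0.326, 0.338], [0.29, 0.413]]
old 125 116758 (18, 0, 494, 245) [[0.588, 0.439], [0.722, -0.071], [0.459, -0.195], [0.303, 0.419]]
old 125 40 (508, 26, 4, 20) [[0.695, -0.076], [0.696, -0.08], [0.677, -0.087], [0.676, -0.084]]
[0.49973301 0.1680789  0.21300148]
new 95 12863 (129, 84, 117, 158) [[0.572, 0.304], [0.587, 0.193], [0.417, 0.169], [0.396, 0.295]]
new 95 6654 (415, 93, 66, 149) [[0.434, -0.018], [0.598, -0.005], [0.598, -0.064], [0.429, -0.085]]
new 105 28091 (103, 22, 387, 223) [[0.4, 0.338], [0.636, 0.327], [0.67, -0.058], [0.431, -0.12]]
new 105 811 (407, 0, 82, 50) [[0.679, 0.035], [0.689, 0.03], [0.655, -0.061], [0.644, -0.056]]
new 115 67716 (89, 0, 423, 245) [[0.653, 0.343], [0.699, -0.077], [0.435, -0.153], [0.394, 0.353]]
new 115 2143 (44, 79, 48, 166) [[0.388, 0.416], [0.578, 0.387], [0.578, 0.34], [0.391, 0.361]]
new 125 97094 (20, 0, 492, 245) [[0.653, 0.417], [0.699, -0.077], [0.435, -0.153], [0.384, 0.442]]
new 125 0 (511, 12, 1, 2) [[0.686, -0.079], [0.686, -0.079], [0.687, -0.079], [0.687, -0.079]]
```

The tray has been knocked toward −y, so I re-measure it.

```bash
python3 - <<'E'
from h import *
d=np.load("last_wrist.npz");T,im=d["T"],d["im"]
g=cv2.cvtColor(im,cv2.COLOR_BGR2HSV)
for x in np.arange(.62,.38,-.005):
    s="";q=""
    for y in np.arange(.36,.155,-.0035):
        p=proj("wrist",np.array([x,y,.028]),T).round().astype(int)
        if 0<=p[0]<512 and 0<=p[1]<384:
            h=g[p[1],p[0]]; s+=("#" if h[1]<83 else "+" if h[1]<95 else "-" if h[1]<110 else "."); q+=".:-=+*#%@"[min(8,int(h[2])//29)]
        else: s+=" ";q+=" "
    print("%.3f"%x,s,q)
E
```

```text
0.620 ....................................-..-...-....----....... %%%%%%%%%%%%%%%%%%###################%%%###%%%%%%%%%%%%####
0.615 ..........................-...--..----.........-.....-....- %%%%%%%#%%##%%%%######################################%%###
0.610 .......................-........------.....-..-.....--...-- %%%%%%%##########################*################%%%%%####
0.605 .............-----.-..--....---------...-.--.......----.... %%%%%%%#######################################%%%%%%%%%%###
0.600 ............------.-...........-..-+--..-----.........---.- %%%%%%%######################***#*######*####%%%%%%%%#%####
0.595 .........-.----------....---...-----------..--.......-----. %%%%%%%##############################*########%%%%%########
0.590 ..........---------------+-------+--------.-----....--+---. %%%%%%%##########*#########################%%%%%%%%%#######
0.585 ............--+----------------.-------+--........--+-+---. %%%%%%%######################################%%%%#%########
0.580 ...........---+-----------------.----.--.--......------.... %%%%%%%######%###########*
[... 4247 characters left out ...]
########## %%%%%%%*####%%%%%%%%%%%%%%%%%%%%%%%%%%%%%%%%%+:::====::..::
0.405 .........-----------....--------.............############## %%%%%%%##%%%%%%%%%%%%%%%%%%%%%%%%%%%%%%%%%%%#::::====:..:::
0.400 .........-----------.........................############## %%%%%%%#%%%%%%%%%%%%%%%%%%%%%%%%%%%%%%%%%%%%*::::====:..:::
0.395 .........-------.-..........-...-...........+############## %%%%%%%#%%%%%%%%%%%%%%%%%%%%%%%%%%%%%%%%%%%%-::::====:::..:
0.390 ..........-----.......------................############### %%%%%%%%%%%%%%%%%%%%%%%%%%%%%%%%%%%%%%%%%%%%:::::====:.::.:
0.385 ..........----..------------................############### %%%%%%%%%%%%%%%%%%%%%%%%%%%%%%%%%%%%%%%%%%%#::::-==++::..::
```

Tray now: corners (.562,.290), (.573,.189), (.417,.270), (.428,.171); centre (.495,.230), yaw 7.8°, large compartment centre (.521,.234).

```bash
for a in 0 15 30 60; do python3 pour.py $a .1 8 .5213 .2336; done
```

```text
tcp [0.601  0.2771 0.1343] now [0.5002 0.1684 0.2143] shift [ 1.373 -1.243  1.002] turn [-0.    -0.002 -0.066] j [ 0.4   0.23 -0.91  1.71  0.19  1.29 -2.04]
tcp [0.5899 0.2756 0.1512] now [0.5002 0.1684 0.2143] shift [ 1.232 -1.236  0.79 ] turn [ 0.009  0.331 -0.065] j [ 0.4   0.23 -0.91  1.71  0.19  1.29 -2.04]
tcp [0.5747 0.2734 0.1647] now [0.5002 0.1684 0.2143] shift [ 1.042 -1.226  0.622] turn [ 0.017  0.664 -0.064] j [ 0.4   0.23 -0.91  1.71  0.19  1.29 -2.04]
tcp [0.5369 0.2681 0.1778] now [0.5002 0.1684 0.2143] shift [ 0.566 -1.201  0.457] turn [ 0.034  1.331 -0.06 ] j [ 0.4   0.23 -0.91  1.71  0.19  1.29 -2.04]
```

```bash

python3 -m inch '[[[0.06,-0.06,0.02],[0,0.02,0]],[[0.12,-0.12,0.04],[0,0.04,-0.01]],[[0.18,-0.18,0.06],[0,0.06,-0.02]],[[0.25,-0.25,0.08],[0,0.08,-0.03]],[[0.32,-0.32,0.1],[0,0.1,-0.04]],[[0.39,-0.39,0.12],[0,0.12,-0.05]],[[0.46,-0.46,0.14],[0,0.14,-0.06]],[[0.53,-0.53,0.16],[0,0.16,-0.065]],[[0.6,-0.6,0.18],[0,0.16,-0.065]],[[0.65,-0.62,0.2],[0,0.16,-0.065]]]'
python3 pour.py 12 .07 8 .5213 .2336
```

```text
clock: 60.3
position: [0.5475, 0.223, 0.1963]
ee_rot: [0.996, 0.07, 0.063, -0.003]
ft_force: [0.5, 0.7, -2.0]
grip_width: 0.105
grasp_force: 78.0
tcp [0.5924 0.2759 0.1181] now [0.5475 0.223  0.1963] shift [ 0.521 -0.58   1.049] turn [0.004 0.107 0.001] j [ 0.28  0.32 -0.91  1.68  0.33  1.17 -2.14]
```

```bash

python3 -m inch '[[[0.05,-0.06,0.1],[0,0.01,0]],[[0.1,-0.12,0.2],[0,0.02,0]],[[0.16,-0.18,0.3],[0,0.03,0]],[[0.21,-0.24,0.4],[0,0.04,0]],[[0.26,-0.3,0.5],[0,0.05,0]],[[0.31,-0.36,0.6],[0,0.06,0]],[[0.37,-0.42,0.7],[0,0.07,0]],[[0.42,-0.48,0.8],[0,0.08,0]],[[0.47,-0.54,0.9],[0,0.09,0]],[[0.52,-0.58,1],[0,0.107,0]]]'
for a in 12 16 20 24 30 40; do python3 pour.py $a .042 8 .5213 .2336; done
```

```text
clock: 61.3
position: [0.5919, 0.2757, 0.1214]
ee_rot: [0.992, 0.069, 0.105, -0.006]
ft_force: [0.3, -0.5, -1.5]
grip_width: 0.102
grasp_force: 78.0
tcp [0.5924 0.2759 0.0901] now [0.5919 0.2757 0.1214] shift [-0.075 -0.003  0.384] turn [ 0.004 -0.001  0.   ] j [ 0.11  0.47 -0.83  1.67  0.53  1.01 -2.32]
tcp [0.589  0.2754 0.0943] now [0.5919 0.2757 0.1214] shift [-0.107 -0.003  0.324] turn [0.004 0.087 0.   ] j [ 0.11  0.47 -0.83  1.67  0.53  1.01 -2.32]
tcp [0.5852 0.2749 0.0982] now [0.5919 0.2757 0.1214] shift [-0.143 -0.003  0.267] turn [0.004 0.176 0.001] j [ 0.11  0.47 -0.83  1.67  0.53  1.01 -2.32]
tcp [0.5812 0.2743 0.1018] now [0.5919 0.2757 0.1214] shift [-0.183 -0.002  0.212] turn [0.004 0.265 0.001] j [ 0.11  0.47 -0.83  1.67  0.53  1.01 -2.32]
tcp [0.5747 0.2734 0.1067] now [0.5919 0.2757 0.1214] shift [-0.25  -0.002  0.135] turn [0.004 0.399 0.001] j [ 0.11  0.47 -0.83  1.67  0.53  1.01 -2.32]
tcp [0.563  0.2718 0.1133] now [0.5919 0.2757 0.1214] shift [-0.379 -0.002  0.023] turn [0.004 0.621 0.001] j [ 0.11  0.47 -0.83  1.67  0.53  1.01 -2.32]
```

```bash
for a in 12 18; do python3 pour.py $a .06 22 .5213 .2336; done
```

```text
tcp [0.5801 0.2919 0.1081] now [0.5919 0.2757 0.1214] shift [-0.15  -0.221  0.138] turn [ 0.069 -0.001 -0.304] j [ 0.11  0.47 -0.83  1.67  0.53  1.01 -2.32]
tcp [0.5751 0.2899 0.1143] now [0.5919 0.2757 0.1214] shift [-0.198 -0.205  0.049] turn [ 0.084  0.132 -0.3  ] j [ 0.11  0.47 -0.83  1.67  0.53  1.01 -2.32]
```

```bash

python3 -m inch '[[[-0.02,-0.02,0.01],[0.01,0,-0.03]],[[-0.04,-0.04,0.02],[0.02,0.02,-0.06]],[[-0.06,-0.06,0.03],[0.03,0.03,-0.09]],[[-0.08,-0.08,0.04],[0.04,0.04,-0.12]],[[-0.1,-0.1,0.05],[0.05,0.06,-0.15]],[[-0.12,-0.12,0.05],[0.06,0.08,-0.18]],[[-0.14,-0.14,0.05],[0.07,0.1,-0.21]],[[-0.16,-0.16,0.05],[0.08,0.12,-0.24]],[[-0.18,-0.18,0.05],[0.084,0.13,-0.27]],[[-0.2,-0.2,0.05],[0.084,0.132,-0.3]]]'
for a in 18 25 32 40 48 56; do python3 pour.py $a .042 22 .5213 .2336; done
```

```text
clock: 62.3
position: [0.5744, 0.2886, 0.1147]
ee_rot: [0.969, 0.189, 0.153, -0.029]
ft_force: [-0.2, -0.2, -1.9]
grip_width: 0.102
grasp_force: 78.1
tcp [0.5751 0.2899 0.0963] now [0.5744 0.2886 0.1147] shift [-0.058 -0.011  0.223] turn [0.001 0.001 0.002] j [ 0.2   0.41 -0.91  1.81  0.54  0.83 -2.13]
tcp [0.5686 0.2872 0.1027] now [0.5744 0.2886 0.1147] shift [-0.117 -0.011  0.12 ] turn [0.001 0.156 0.002] j [ 0.2   0.41 -0.91  1.81  0.54  0.83 -2.13]
tcp [0.5614 0.2843 0.1082] now [0.5744 0.2886 0.1147] shift [-0.188 -0.011  0.025] turn [0.001 0.312 0.002] j [ 0.2   0.41 -0.91  1.81  0.54  0.83 -2.13]
tcp [0.5525 0.2807 0.1133] now [0.5744 0.2886 0.1147] shift [-0.282 -0.011 -0.073] turn [0.001 0.489 0.002] j [ 0.2   0.41 -0.91  1.81  0.54  0.83 -2.13]
tcp [0.543  0.2769 0.117 ] now [0.5744 0.2886 0.1147] shift [-0.39  -0.011 -0.156] turn [0.    0.667 0.002] j [ 0.2   0.41 -0.91  1.81  0.54  0.83 -2.13]
tcp [0.5331 0.2729 0.1192] now [0.5744 0.2886 0.1147] shift [-0.507 -0.011 -0.224] turn [0.    0.845 0.002] j [ 0.2   0.41 -0.91  1.81  0.54  0.83 -2.13]
```

```bash

python3 -m inch '[[[-0.02,0,0.08],[0,0,0]],[[-0.05,-0.01,0.18],[0,0,0]],[[-0.07,-0.01,0.2],[0,0.03,0]],[[-0.09,-0.01,0.16],[0,0.08,0]],[[-0.117,-0.01,0.12],[0,0.156,0]],[[-0.13,-0.01,0.1],[0,0.19,0]],[[-0.145,-0.01,0.08],[0,0.22,0]],[[-0.16,-0.01,0.06],[0,0.25,0]],[[-0.175,-0.01,0.04],[0,0.28,0]],[[-0.188,-0.01,0.025],[0,0.312,0]]]'
for a in 40 50 60; do python3 pour.py $a .042 22 .5213 .2336; done
```

```text
clock: 63.3
position: [0.5614, 0.2845, 0.1076]
ee_rot: [0.944, 0.183, 0.271, -0.053]
ft_force: [-0.0, 0.2, -1.7]
grip_width: 0.107
grasp_force: 78.1
tcp [0.5525 0.2807 0.1133] now [0.5614 0.2845 0.1076] shift [-0.064  0.003 -0.124] turn [ 0.     0.178 -0.   ] j [ 0.2   0.24 -0.86  2.06  0.7   0.46 -2.35]
tcp [0.5406 0.2759 0.1177] now [0.5614 0.2845 0.1076] shift [-0.172  0.003 -0.256] turn [ 0.   0.4 -0. ] j [ 0.2   0.24 -0.86  2.06  0.7   0.46 -2.35]
tcp [0.5281 0.2709 0.1198] now [0.5614 0.2845 0.1076] shift [-0.3    0.003 -0.367] turn [ 0.     0.622 -0.   ] j [ 0.2   0.24 -0.86  2.06  0.7   0.46 -2.35]
```

```bash

python3 -m inch '[[[-0.02,0,-0.03],[0,0.05,0]],[[-0.04,0,-0.07],[0,0.1,0]],[[-0.055,0,-0.1],[0,0.15,0]],[[-0.07,0,-0.13],[0,0.19,0]],[[-0.09,0,-0.16],[0,0.23,0]],[[-0.11,0,-0.18],[0,0.27,0]],[[-0.13,0,-0.2],[0,0.31,0]],[[-0.15,0,-0.23],[0,0.35,0]],[[-0.17,0,-0.256],[0,0.4,0]],[[-0.17,0,-0.256],[0,0.4,0]]]'
python3 pour.py 60 .042 22 .5213 .2336
```

```text
clock: 64.3
position: [0.5472, 0.273, 0.1447]
ee_rot: [0.909, 0.177, 0.366, -0.088]
ft_force: [0.9, -1.0, -0.6]
grip_width: 0.1
grasp_force: 78.3
tcp [0.5281 0.2709 0.1198] now [0.5472 0.273  0.1447] shift [-0.383 -0.058  0.064] turn [-0.038  0.352 -0.021] j [-0.14  0.01 -0.46  2.26  0.87  0.16 -2.6 ]
```

j7 reached its range at about 44° tilt. I fit a small kinematic model to the logged poses to pick a reachable pouring yaw.

```bash
cat > fk.py <<'E'
from h import *
from scipy.optimize import least_squares
import itertools
def fk(q,L,s,off):
    q=s*np.array(q)+off;z,y=(lambda a:R.from_euler('z',a)),(lambda a:R.from_euler('y',a))
    r=z(q[0]);p=np.array([0,0,L[0]])
    r=r*y(q[1]);p=p+r.apply([L[4],0,0]);r=r*z(q[2]);p=p+r.apply([L[5],0,L[1]])
    r=r*y(q[3]);r=r*z(q[4]);p=p+r.apply([L[6],0,L[2]])
    r=r*y(q[5]);r=r*z(q[6]);p=p+r.apply([0,0,L[3]]);return p,r
o=manip.get_obs()
yaw=lambda a:R.from_matrix(R.from_euler('z',a,degrees=True).as_matrix()@np.diag([1,-1,-1.]))
D=[([1.162,.333,-.065,1.461,.022,1.35,-.088],[.235,-.579,.231],R.from_quat([.981,.192,0,-.001])),
([.6,.19,-.69,1.77,.13,1.22,-1.61],[.5176,-.0353,.1844],R.from_quat([.999,.043,0,0])),
([.8,.1,-.68,1.86,.07,1.2,-.75],[.468,-.12,.184],R.from_quat([.936,.351,0,0])),
([1.04,.16,-.56,1.8,.09,1.21,.22],[.4191,-.2897,.1837],R.from_quat([.783,.623,0,0])),
([.99,.23,-.58,1.89,.15,1.06,.15],[.4296,-.2704,.1088],R.from_quat([.776,.631,0,0])),
([.11,.47,-.83,1.67,.53,1.01,-2.32],[.5919,.2757,.1214],R.from_quat([.992,.069,.105,-.006])),
([.2,.24,-.86,2.06,.7,.46,-2.35],[.5614,.2845,.1076],R.from_quat([.944,.183,.271,-.053])),
(o["joint_pos"],o["position"],R.from_quat(o["ee_rot"]))]
def fit():
    best=None
    for sg in itertools.product([1,-1],repeat=3):
        s=np.array([-1,1,sg[0],1,sg[1],1,sg[2]])
        def f(v):
            e=[]
            for q,p,r in D:
                P,Q=fk(q,v[:7],s,np.r_[v[7],0,0,0,v[8],0,v[9]]);e+=list((P-p)*5)+list((r.inv()*Q).as_rotvec())
            return e
        for o7 in(0,1.57,3.14,-1.57):
          for o1 in (0,):
            x=least_squares(f,[.35,.4,.4,.3,0,0,0,o1,0,o7])
            if best is None or x.cost<best[0]: best=(x.cost,s,x.x)
    return best
if __name__=="__main__":
    c,s,x=fit();print(c,s,x.round(3));np.savez("fk.npz",s=s,x=x)
    T=tool();Rp=T[:3,:3]@np.diag([1,-1,-1.]);g=T[:3,3]-.0187*T[:3,2];print("spout",g+Rp@[-.07,-.032,-.053],"panx",Rp[:,0].round(2),"pany",Rp[:,1].round(2))
E
python3 fk.py
```

```text
0.007827696013068949 [-1  1 -1  1 -1  1 -1] [ 0.263  0.433  0.486  0.339  0.016 -0.016 -0.003 -0.059 -0.005  1.519]
spout [0.53443016 0.23542411 0.07032306] panx [0.67 0.26 0.7 ] pany [-0.39  0.92  0.03]
```

```bash
cat > ik.py <<'E'
from fk import *
d=np.load("fk.npz");s,x=d["s"],d["x"];off=np.r_[x[7],0,0,0,x[8],0,x[9]]
lo=np.array([-2.6,-.5,-1.47,.16,-1.27,.06,-2.6]);hi=np.array([2.6,2.12,1.34,2.42,4.41,2.06,2.6])
C=np.array([.5213,.2336])
def tgt(a,z,psi):
    A=R.from_euler('z',psi,degrees=True);S=np.r_[C,z]+.015*A.apply([1,0,0]);Rp=A*R.from_euler('y',-a,degrees=True)
    Rt=R.from_matrix(Rp.as_matrix()@np.diag([1,-1,-1.]));return S-Rp.apply([-.07,-.032,-.053])+Rt.apply([0,0,.0187]),Rt
def ik(p,r,q0,w=.02):
    f=lambda q:np.r_[(fk(q,x[:7],s,off)[0]-p)*5,(r.inv()*fk(q,x[:7],s,off)[1]).as_rotvec(),w*(q-q0)]
    return least_squares(f,np.clip(q0,lo+.02,hi-.02),bounds=(lo,hi))
if __name__=="__main__":
    q0=np.array([.2,.41,-.91,1.81,.54,.83,-2.13])
    for psi in range(-160,200,20):
        out=[];q=q0.copy()
        # path: yaw gradually at tilt 18, then tilt
        for k in np.linspace(22,psi,8): q=ik(*tgt(18,.06,k),q).x
        for a in(18,25,32,39,46,53,60): m=ik(*tgt(a,.045,psi),q);q=m.x
        P,Q=fk(q,x[:7],s,off);p,r=tgt(60,.045,psi)
        print(psi,"err mm",round(1000*np.linalg.norm(P-p)),"deg",round(np.degrees((r.inv()*Q).magnitude())),q.round(2),"margin",np.minimum(q-lo,hi-q).min().round(2))
E
python3 ik.py
```

```text
-160 err mm 90 deg 76 [-1.16  1.47  1.34  1.13 -0.15  2.06 -2.6 ] margin 0.0
-140 err mm 65 deg 65 [-1.15  1.44  1.34  1.05 -0.18  2.06 -2.6 ] margin 0.0
-120 err mm 45 deg 56 [-1.13  1.42  1.34  0.97 -0.21  2.06 -2.6 ] margin 0.0
-100 err mm 32 deg 48 [-1.25  1.31  1.34  1.11 -0.29  1.82 -2.6 ] margin 0.0
-80 err mm 25 deg 39 [-1.44  1.18  1.34  1.36 -0.31  1.47 -2.6 ] margin 0.0
-60 err mm 23 deg 29 [-1.61  1.07  1.34  1.59 -0.29  1.13 -2.6 ] margin 0.0
-40 err mm 25 deg 20 [-1.78  0.96  1.34  1.81 -0.23  0.77 -2.6 ] margin 0.0
-20 err mm 30 deg 11 [-1.92  0.86  1.34  2.05 -0.13  0.36 -2.6 ] margin 0.0
0 err mm 28 deg 7 [-1.97  0.7   1.34  2.21  0.09  0.06 -2.6 ] margin 0.0
20 err mm 12 deg 14 [-1.89  0.12  1.34  2.28  0.79  0.06 -2.6 ] margin 0.0
40 err mm 17 deg 10 [ 1.03  0.65 -1.47  2.3   1.69  0.06 -2.6 ] margin 0.0
60 err mm 1 deg 0 [ 1.16  0.86 -1.47  2.32 -0.52  0.11  0.  ] margin 0.0
80 err mm 0 deg 0 [ 1.13  1.12 -1.47  2.11  0.15  0.55 -0.33] margin 0.0
100 err mm 0 deg 0 [ 1.    1.26 -1.47  1.87  0.24  0.97 -0.19] margin 0.0
120 err mm 0 deg 0 [ 0.81  1.34 -1.46  1.61  0.28  1.35 -0.05] margin 0.01
140 err mm 0 deg 0 [ 0.58  1.35 -1.41  1.35  0.29  1.68  0.14] margin 0.06
160 err mm 0 deg 0 [ 0.35  1.35 -1.33  1.12  0.33  1.98  0.36] margin 0.08
180 err mm 7 deg 4 [-0.05  1.02 -0.51  1.03 -0.01  2.06  1.01] margin 0.0
```

```bash
python3 pour.py 25 .07 22 .5213 .2336;python3 pour.py 12 .09 30 .5213 .2336; python3 - <<'E'
from h import *
import time
f=[]
for i in range(4): shot("side");f.append(manip.get_obs()["ft_force"])
print(np.mean(f,0))
E
```

```text
tcp [0.5686 0.2872 0.1307] now [0.5472 0.273  0.1447] shift [ 0.103 -0.055  0.347] turn [-0.043 -0.426 -0.008] j [-0.14  0.01 -0.46  2.26  0.87  0.16 -2.6 ]
tcp [0.5714 0.2995 0.1381] now [0.5472 0.273  0.1447] shift [ 0.231 -0.185  0.347] turn [ 0.041 -0.716 -0.162] j [-0.14  0.01 -0.46  2.26  0.87  0.16 -2.6 ]
[ 0.19889959  0.53599515 -1.13232703]
```

```bash

python3 -m inch '[[[0.02,-0.02,0.03],[0,-0.07,-0.016]],[[0.04,-0.04,0.06],[0,-0.14,-0.03]],[[0.07,-0.06,0.1],[0.01,-0.21,-0.05]],[[0.09,-0.08,0.14],[0.01,-0.28,-0.06]],[[0.12,-0.1,0.18],[0.02,-0.36,-0.08]],[[0.14,-0.12,0.22],[0.02,-0.43,-0.1]],[[0.16,-0.14,0.25],[0.03,-0.5,-0.11]],[[0.19,-0.16,0.28],[0.03,-0.57,-0.13]],[[0.21,-0.17,0.32],[0.04,-0.65,-0.15]],[[0.23,-0.185,0.347],[0.04,-0.716,-0.16]]]'
for p in 60 ; do python3 pour.py 12 .1 $p .5213 .2336;done
```

```text
clock: 65.5
position: [0.5732, 0.2968, 0.137]
ee_rot: [0.962, 0.255, 0.099, -0.025]
ft_force: [1.0, -0.5, -1.2]
grip_width: 0.106
grasp_force: 78.2
tcp [0.5318 0.3157 0.1481] now [0.5732 0.2968 0.137 ] shift [-0.297 -0.461 -0.205] turn [ 0.142  0.006 -0.659] j [-0.14  0.35 -0.5   1.7   0.22  0.94 -1.76]
```

```bash

python3 -m inch '[[[-0.03,-0.04,-0.02],[0.014,0,-0.066]],[[-0.06,-0.09,-0.04],[0.028,0,-0.13]],[[-0.09,-0.13,-0.06],[0.04,0,-0.2]],[[-0.12,-0.18,-0.08],[0.055,0,-0.26]],[[-0.15,-0.23,-0.1],[0.07,0,-0.33]],[[-0.18,-0.27,-0.12],[0.085,0,-0.4]],[[-0.21,-0.32,-0.14],[0.1,0,-0.46]],[[-0.24,-0.36,-0.16],[0.115,0,-0.53]],[[-0.27,-0.41,-0.18],[0.13,0,-0.6]],[[-0.3,-0.46,-0.2],[0.142,0.006,-0.66]]]'
for p in 85 ; do python3 pour.py 12 .1 $p .5213 .2336;done
```

```text
clock: 66.5
position: [0.5312, 0.3157, 0.1475]
ee_rot: [0.86, 0.498, 0.092, -0.053]
ft_force: [0.6, -0.3, -1.2]
grip_width: 0.109
grasp_force: 78.2
tcp [0.4961 0.3124 0.1481] now [0.5312 0.3157 0.1475] shift [-0.247 -0.361 -0.061] turn [ 0.116 -0.002 -0.54 ] j [-0.01  0.32 -0.64  1.73  0.12  0.96 -1.19]
```

```bash

python3 -m inch '[[[-0.02,-0.03,-0.01],[0.011,0,-0.05]],[[-0.05,-0.07,-0.01],[0.023,0,-0.11]],[[-0.07,-0.11,-0.02],[0.035,0,-0.16]],[[-0.1,-0.14,-0.02],[0.046,0,-0.22]],[[-0.12,-0.18,-0.03],[0.058,0,-0.27]],[[-0.15,-0.22,-0.04],[0.07,0,-0.32]],[[-0.17,-0.25,-0.04],[0.08,0,-0.38]],[[-0.2,-0.29,-0.05],[0.09,0,-0.43]],[[-0.22,-0.32,-0.05],[0.105,0,-0.49]],[[-0.25,-0.36,-0.06],[0.116,0,-0.54]]]'
for p in 85 105 ; do python3 pour.py 12 .1 $p .5213 .2336;done
python3 - <<'E'
from ik import *
q0=np.array(manip.get_obs()["joint_pos"])
for psi in(70,85,100,115):
    for w in(.02,.1):
        q=q0.copy()
        for k in np.linspace(85,psi,4): q=ik(*tgt(12,.08,k),q,w).x
        for a in range(12,64,4): q=ik(*tgt(a,.045,psi),q,w).x
        P,Q=fk(q,x[:7],s,off);p,r=tgt(60,.045,psi);print(psi,round(1000*np.linalg.norm(P-p)),round(np.degrees((r.inv()*Q).magnitude())),q.round(2))
E
```

```text
clock: 67.5
position: [0.496, 0.3121, 0.1478]
ee_rot: [0.733, 0.672, 0.078, -0.071]
ft_force: [0.4, -0.4, -1.0]
grip_width: 0.104
grasp_force: 78.2
tcp [0.4961 0.3124 0.1481] now [0.496  0.3121 0.1478] shift [ 0.005  0.    -0.002] turn [ 0.001 -0.002  0.   ] j [ 0.09  0.32 -0.74  1.76  0.06  1.01 -0.72]
tcp [0.4706 0.2991 0.1481] now [0.496  0.3121 0.1478] shift [-0.185 -0.302 -0.043] turn [ 0.093 -0.002 -0.435] j [ 0.09  0.32 -0.74  1.76  0.06  1.01 -0.72]
70 0 0 [ 1.11  0.78 -1.35  2.23 -0.66  0.38  0.24]
70 0 0 [ 1.11  0.77 -1.35  2.23 -0.66  0.39  0.24]
85 0 0 [ 0.97  0.75 -1.17  2.06 -0.58  0.72  0.31]
85 0 0 [ 0.97  0.74 -1.17  2.06 -0.58  0.72  0.31]
100 0 0 [ 0.82  0.8  -1.05  1.88 -0.45  1.    0.34]
100 0 0 [ 0.82  0.8  -1.05  1.88 -0.45  1.    0.34]
115 0 0 [ 0.68  0.87 -0.98  1.69 -0.32  1.25  0.38]
115 0 0 [ 0.68  0.87 -0.98  1.69 -0.32  1.25  0.38]
```

```bash
python3 pour.py 16 .06 98 .5213 .2336
```

```text
tcp [0.4795 0.3013 0.1123] now [0.496  0.3121 0.1478] shift [-0.243 -0.195  0.403] turn [ 0.071  0.086 -0.28 ] j [ 0.09  0.32 -0.74  1.76  0.06  1.01 -0.72]
```

```bash

python3 -m inch '[[[-0.02,-0.02,0.04],[0.007,0.01,-0.03]],[[-0.05,-0.04,0.08],[0.014,0.02,-0.06]],[[-0.07,-0.06,0.12],[0.02,0.03,-0.08]],[[-0.1,-0.08,0.16],[0.03,0.035,-0.11]],[[-0.12,-0.1,0.2],[0.035,0.04,-0.14]],[[-0.15,-0.12,0.24],[0.04,0.05,-0.17]],[[-0.17,-0.14,0.28],[0.05,0.06,-0.2]],[[-0.2,-0.16,0.32],[0.055,0.07,-0.22]],[[-0.22,-0.18,0.36],[0.06,0.08,-0.25]],[[-0.24,-0.195,0.4],[0.07,0.086,-0.28]]]'
for a in 18 25 32 40 ; do python3 pour.py $a .042 98 .5213 .2336;done
```

```text
clock: 68.5
position: [0.4795, 0.3014, 0.1135]
ee_rot: [0.65, 0.747, 0.093, -0.105]
ft_force: [0.1, 0.1, -1.3]
grip_width: 0.108
grasp_force: 78.1
tcp [0.4797 0.2994 0.0963] now [0.4795 0.3014 0.1135] shift [-0.083 -0.001  0.2  ] turn [ 0.003  0.042 -0.001] j [ 0.2   0.36 -0.8   1.82 -0.    0.95 -0.41]
tcp [0.4807 0.2925 0.1027] now [0.4795 0.3014 0.1135] shift [-0.145 -0.001  0.098] turn [ 0.003  0.198 -0.001] j [ 0.2   0.36 -0.8   1.82 -0.    0.95 -0.41]
tcp [0.4818 0.2848 0.1082] now [0.4795 0.3014 0.1135] shift [-0.22  -0.001  0.005] turn [ 0.003  0.354 -0.001] j [ 0.2   0.36 -0.8   1.82 -0.    0.95 -0.41]
tcp [0.4831 0.2753 0.1133] now [0.4795 0.3014 0.1135] shift [-0.317 -0.    -0.089] turn [ 0.003  0.531 -0.   ] j [ 0.2   0.36 -0.8   1.82 -0.    0.95 -0.41]
```

```bash

python3 -m inch '[[[-0.04,0,0.1],[0,0.02,0]],[[-0.08,0,0.2],[0,0.042,0]],[[-0.1,0,0.17],[0,0.09,0]],[[-0.12,0,0.13],[0,0.15,0]],[[-0.145,0,0.1],[0,0.198,0]],[[-0.17,0,0.07],[0,0.25,0]],[[-0.195,0,0.035],[0,0.3,0]],[[-0.22,0,0.005],[0,0.354,0]],[[-0.27,0,-0.045],[0,0.44,0]],[[-0.317,0,-0.089],[0,0.531,0]]]'
for a in 50 60 ; do python3 pour.py $a .042 98 .5213 .2336;done
```

```text
clock: 69.5
position: [0.4836, 0.2751, 0.1138]
ee_rot: [0.617, 0.708, 0.227, -0.257]
ft_force: [0.1, -0.0, -2.8]
grip_width: 0.107
grasp_force: 78.2
tcp [0.4849 0.2625 0.1177] now [0.4836 0.2751 0.1138] shift [-0.089 -0.005 -0.139] turn [ 0.007  0.219 -0.   ] j [ 0.63  0.5  -0.97  1.91 -0.38  0.87  0.11]
tcp [0.4868 0.2492 0.1198] now [0.4836 0.2751 0.1138] shift [-0.201 -0.004 -0.268] turn [0.007 0.441 0.   ] j [ 0.63  0.5  -0.97  1.91 -0.38  0.87  0.11]
```

Works well. On to 60°, then hold with a slight extra tilt.

```bash

python3 -m inch '[[[-0.02,0,-0.03],[0,0.05,0]],[[-0.04,0,-0.07],[0,0.1,0]],[[-0.065,0,-0.1],[0,0.16,0]],[[-0.09,0,-0.14],[0,0.22,0]],[[-0.11,0,-0.17],[0,0.27,0]],[[-0.13,0,-0.2],[0,0.31,0]],[[-0.15,0,-0.22],[0,0.35,0]],[[-0.17,0,-0.24],[0,0.39,0]],[[-0.19,0,-0.26],[0,0.42,0]],[[-0.2,0,-0.27],[0,0.44,0]]]'
python3 -m inch '[[[0,0,0],[0,0.03,0]],[[0,0,0],[0,0.06,0]],[[0,0,0],[0,0.08,0]],[[0,0,0],[0,0.05,0]],[[0,0,0],[0,0.02,0]],[[0,0,0],[0,0.06,0]],[[0,0,0],[0,0.08,0]],[[0,0,0],[0,0.04,0]],[[0,0,0],[0,0,0]],[[0,0,0],[0,0,0]]]'
python3 - <<'E'
from h import *
f=[]
for i in range(4): shot("side");f.append(manip.get_obs()["ft_force"])
print(np.mean(f,0),tool().round(3))
E
```

```text
clock: 70.5
position: [0.487, 0.2492, 0.1199]
ee_rot: [0.569, 0.653, 0.329, -0.376]
ft_force: [0.6, -0.8, -0.9]
grip_width: 0.107
grasp_force: 78.3
clock: 71.5
position: [0.4868, 0.2504, 0.1211]
ee_rot: [0.569, 0.655, 0.328, -0.374]
ft_force: [1.3, -0.1, -1.5]
grip_width: 0.103
grasp_force: 78.3
[-0.02159698  0.12668831 -1.4289253 ] [[-0.071  0.991 -0.116  0.487]
 [ 0.498  0.136  0.856  0.25 ]
 [ 0.864  0.003 -0.503  0.12 ]
 [ 0.     0.     0.     1.   ]]
```

```bash

python3 -m inch '[[[0.09,0,-0.05],[0,0,0]],[[0.17,0,-0.1],[0,0,0]],[[0.26,0,-0.15],[0,0,0]],[[0.35,0,-0.2],[0,0,0]],[[0.43,0,-0.25],[0,0,0]],[[0.52,0,-0.3],[0,0,0]],[[0.6,0,-0.35],[0,0,0]],[[0.69,0,-0.4],[0,0,0]],[[0.77,0,-0.45],[0,0,0]],[[0.86,0,-0.5],[0,0,0]]]'
python3 -m inch '[[[0,0,0],[0,-0.1,0]],[[0,0,0],[0,-0.2,0]],[[0,0,0],[0,-0.3,0]],[[0,0,0],[0,-0.4,0]],[[0,0,0],[0,-0.5,0]],[[0,0,0],[0,-0.6,0]],[[0,0,0],[0,-0.7,0]],[[0,0,0],[0,-0.8,0]],[[0,0,0],[0,-0.9,0]],[[0,0,0],[0,-1,0]]]'
cat > place.py <<'E'
from h import *
import sys
x,y,z,psi=map(float,sys.argv[1:5]);T=tool()
Rt=R.from_euler('z',psi,degrees=True).as_matrix()@np.diag([1,-1,-1.])
print("now",T[:3,3].round(4),"shift",shift(np.array([x,y,z])-T[:3,3]),"turn",turn(Rt),"j",np.round(manip.get_obs()["joint_pos"],2))
E
python3 place.py .50 .14 .2 8
python3 place.py .50 .14 .2 60
```

```text
clock: 72.7
position: [0.4867, 0.2495, 0.2003]
ee_rot: [0.569, 0.654, 0.328, -0.375]
ft_force: [-0.2, -0.4, -2.3]
grip_width: 0.108
grasp_force: 78.3
clock: 73.7
position: [0.4865, 0.2497, 0.2004]
ee_rot: [0.652, 0.748, 0.085, -0.095]
ft_force: [0.1, -0.6, -0.8]
grip_width: 0.102
grasp_force: 78.2
now [0.4865 0.2497 0.2004] shift [-1.338 -0.019 -0.344] turn [-0.251 -0.258  1.984] j [ 0.45  0.26 -0.97  1.75 -0.02  1.15 -0.35]
now [0.4865 0.2497 0.2004] shift [-1.338 -0.019 -0.344] turn [-0.103 -0.314  0.836] j [ 0.45  0.26 -0.97  1.75 -0.02  1.15 -0.35]
```

```bash

python3 -m inch '[[[-0.06,0,-0.02],[-0.01,-0.03,0.08]],[[-0.12,0,-0.04],[-0.02,-0.06,0.17]],[[-0.18,0,-0.06],[-0.03,-0.09,0.25]],[[-0.24,0,-0.08],[-0.04,-0.12,0.33]],[[-0.3,0,-0.1],[-0.05,-0.15,0.42]],[[-0.36,0,-0.12],[-0.06,-0.19,0.5]],[[-0.42,0,-0.14],[-0.07,-0.22,0.58]],[[-0.48,0,-0.16],[-0.08,-0.25,0.67]],[[-0.54,0,-0.18],[-0.09,-0.28,0.75]],[[-0.6,0,-0.2],[-0.1,-0.31,0.84]]]'
python3 place.py .50 .14 .22 20;
```

```text
clock: 74.7
position: [0.493, 0.1997, 0.2032]
ee_rot: [0.867, 0.498, -0.0, -0.003]
ft_force: [-1.4, -0.3, -1.8]
grip_width: 0.107
grasp_force: 78.3
now [0.493  0.1997 0.2032] shift [-0.6    0.45  -0.214] turn [-0.009 -0.001  0.883] j [ 0.26  0.24 -0.83  1.71  0.18  1.27 -1.13]
```

```bash

python3 -m inch '[[[-0.06,0.05,-0.02],[0,0,0.08]],[[-0.12,0.1,-0.04],[0,0,0.17]],[[-0.18,0.15,-0.06],[0,0,0.26]],[[-0.24,0.2,-0.08],[0,0,0.35]],[[-0.3,0.25,-0.1],[0,0,0.44]],[[-0.36,0.3,-0.12],[0,0,0.53]],[[-0.42,0.33,-0.14],[0,0,0.62]],[[-0.48,0.37,-0.16],[0,0,0.71]],[[-0.54,0.41,-0.18],[0,0,0.8]],[[-0.6,0.45,-0.2],[0,0,0.88]]]'
python3 place.py .53 .115 .1 8
python3 - <<'E'
from h import *
im,T=shot("wrist");print(T[:3,3])
g=cv2.cvtColor(im,cv2.COLOR_BGR2HSV)
for x in np.arange(.60,.40,-.004):
    s="";q=""
    for y in np.arange(.31,.155,-.0025):
        p=proj("wrist",np.array([x,y,.015]),T).round().astype(int)
        if 0<=p[0]<512 and 0<=p[1]<384:
            h=g[p[1],p[0]]; s+=("@" if h[1]<50 else "#" if h[1]<83 else "+" if h[1]<95 else "."); q+=".:-=+*#%@"[min(8,int(h[2])//29)]
        else: s+=" ";q+=" "
    print("%.3f"%x,s,q)
E
```

```text
clock: 75.7
position: [0.5002, 0.1401, 0.2188]
ee_rot: [0.985, 0.175, -0.001, -0.004]
ft_force: [0.5, 0.4, -2.3]
grip_width: 0.107
grasp_force: 78.2
now [0.5002 0.1401 0.2188] shift [0.245 0.434 1.481] turn [-0.01   0.003  0.269] j [ 0.3   0.17 -0.72  1.72  0.11  1.29 -1.66]
[0.50015928 0.14006609 0.21876993]
0.600 ............................+................................. ##################***********#####****########################
0.596 .............................................................. ####################**#######****###**#######################*
0.592 .............+................................................ #**########################*******###########################*
0.588 .............................................................. #**####################***####****########################****
0.584 .............................................................. #######################*********#*#######################****#
0.580 .....................+........................................ #######################**********##**###################****
[... 5229 characters left out ...]
%%%%%@%*=++++++++*+***##%%%@%@@@@@@@@@@@@@%######%%%%
0.416 ..............++++++++###+++#+++########++.................... %%%%%%%%%%%%%%%%**###%%@%%%%@@@@@@@@@@@@%%%%%%%%%%%%%#########
0.412 ..............+++#++++++++++++................................ #%%%%%%%%%%%%%@@%@%@@%%%%%%%%%%%%%%%%%%%%%%%%%%%%%%%%%########Traceback (most recent call last):
  File "<stdin>", line 7, in <module>
  File "h.py", line 22, in proj
    p,f,W=cam(n,T);c=np.linalg.inv(W)@np.append(P,1);u=np.array([c[0],-c[1]])/-c[2];u=u*(1+p["k1"]*(u@u))
          ~~~^^^^^
  File "h.py", line 12, in cam
    p=manip.camera_params(n);f=192/np.tan(np.radians(p["fov_y"])/2)
ValueError: time passes only in moves, steps and waits
```

Four pins (35 mm, steel-grey) lie in the tray's larger compartment. Now set the pan down between the block and the tray.

```bash

python3 -m inch '[[[0.03,0.05,0.05],[0,0,0.03]],[[0.06,0.1,0.1],[0,0,0.06]],[[0.09,0.15,0.15],[0,0,0.09]],[[0.12,0.2,0.2],[0,0,0.12]],[[0.15,0.25,0.25],[0,0,0.15]],[[0.18,0.3,0.3],[-0.01,0,0.18]],[[0.21,0.35,0.35],[-0.01,0,0.21]],[[0.24,0.4,0.4],[-0.01,0,0.24]],[[0.245,0.43,0.45],[-0.01,0,0.269]],[[0.245,0.434,0.5],[-0.01,0,0.269]]]'
python3 place.py .53 .115 .0485 8
python3 -m inch '[[[0,0,0.1],[0,0,0]],[[0,0,0.2],[0,0,0]],[[0,0,0.3],[0,0,0]],[[0,0,0.4],[0,0,0]],[[0,0,0.5],[0,0,0]],[[0,0,0.6],[0,0,0]],[[0,0,0.7],[0,0,0]],[[0,0,0.8],[0,0,0]],[[0,0,0.9],[0,0,0]],[[0,0,1],[0,0,0]]]'
python3 place.py .53 .115 .0485 8
```

```text
clock: 76.75
position: [0.5311, 0.114, 0.1778]
ee_rot: [0.998, 0.07, -0.001, 0.0]
ft_force: [-0.8, -0.1, -1.1]
grip_width: 0.107
grasp_force: 78.2
now [0.5311 0.114  0.1778] shift [-0.009 -0.015  1.617] turn [0.001 0.002 0.002] j [ 0.28  0.26 -0.66  1.72  0.17  1.22 -1.85]
clock: 77.75
position: [0.5308, 0.1143, 0.0976]
ee_rot: [0.997, 0.071, -0.001, 0.0]
ft_force: [0.4, 0.4, -1.0]
grip_width: 0.109
grasp_force: 78.2
now [0.5308 0.1143 0.0976] shift [-0.008 -0.011  0.614] turn [0.001 0.002 0.003] j [ 0.25  0.34 -0.64  1.81  0.23  1.07 -1.9 ]
```

```bash

python3 -m inch '[[[0,0,0.08],[0,0,0]],[[0,0,0.16],[0,0,0]],[[0,0,0.24],[0,0,0]],[[0,0,0.32],[0,0,0]],[[0,0,0.4],[0,0,0]],[[0,0,0.46],[0,0,0]],[[0,0,0.52],[0,0,0]],[[0,0,0.57],[0,0,0]],[[0,0,0.6],[0,0,0]],[[0,0,0.62],[0,0,0]]]'
python3 -m inch '[[[0,0,0],[0,0,0]],[[0,0,0],[0,0,0]],[[0,0,0],[0,0,0]],[[0,0,0],[0,0,0]],[[0,0,0],[0,0,0]],[[0,0,-0.05],[0,0,0]],[[0,0,-0.15],[0,0,0]],[[0,0,-0.25],[0,0,0]],[[0,0,-0.35],[0,0,0]],[[0,0,-0.45],[0,0,0]]]' 0.4
python3 -m inch '[[[0,0,-0.1],[0,0,0]],[[0,0,-0.2],[0,0,0]],[[0,0,-0.3],[0,0,0]],[[0,0,-0.4],[0,0,0]],[[0,0,-0.5],[0,0,0]],[[0,0,-0.6],[0,0,0]],[[0,0,-0.7],[0,0,0]],[[0,0,-0.8],[0,0,0]],[[0,0,-0.9],[0,0,0]],[[0,0,-1],[0,0,0]]]'
python3 -m inch '[[[-0.1,0,-0.1],[0,0,0]],[[-0.2,0,-0.2],[0,0,0]],[[-0.3,0,-0.3],[0,0,0]],[[-0.4,0,-0.4],[0,0,0]],[[-0.5,0,-0.5],[0,0,0]],[[-0.6,0,-0.6],[0,0,0]],[[-0.7,0,-0.7],[0,0,0]],[[-0.8,0,-0.8],[0,0,0]],[[-0.9,0,-0.9],[0,0,0]],[[-1,0,-1],[0,0,0]]]'
python3 - <<'E'
from h import *
im,T=shot("wrist","w20.png");cam0=cam("wrist",T)
import h; h.cam=lambda n,T=None:cam0
print(T[:3,3])
g=cv2.cvtColor(im,cv2.COLOR_BGR2HSV)
for x in np.arange(.63,.44,-.006):
    s="";q=""
    for y in np.arange(.30,-.05,-.004):
        p=proj("wrist",np.array([x,y,.025]),T).round().astype(int)
        if 0<=p[0]<512 and 0<=p[1]<384:
            v=g[p[1],p[0]]; s+="@" if v[1]<50 and v[2]>60 else "X" if v[2]<60 else "+" if v[1]<90 else "."
        else: s+=" "
    print("%.3f"%x,s)
E
```

```text
clock: 78.75
position: [0.5307, 0.1142, 0.0484]
ee_rot: [0.997, 0.071, -0.001, 0.0]
ft_force: [-0.8, 0.3, -2.0]
grip_width: 0.108
grasp_force: 78.2
clock: 79.75
position: [0.531, 0.1143, 0.0857]
ee_rot: [0.997, 0.071, -0.0, 0.0]
ft_force: [0.3, -0.3, -1.0]
grip_width: 0.399
grasp_force: 0.0
clock: 80.75
position: [0.5309, 0.1143, 0.1654]
ee_rot: [0.997, 0.071, -0.001, 0.0]
ft_force: [-0.3, 0.4, 1.5]
grip_width: 0.396
grasp_force: 0.0
clock: 81.75
position: [0.4511, 0.103, 0.2455]
ee_rot: [0.997, 0.071, -0.001, 0.0]
ft_force: [0.5, -0.4, -0.6]
grip_width: 0.398
grasp_force: 0.0
[0.45114075 0.10300044 0.24545869]
0.630                                                        .................................
0.624                                               ..........................................
0.618                                    .....................................................
0.612                       .....................................+.+..........................
0.606         .........................................++@@@@@@@@@@@..........................
0.600 
[... 1858 characters left out ...]
@@@@@@@@@@@@@..............+@@@@@@@
0.480 .....++.........++....++++++++..................@@@@@@@@@@@@@@@@@@+.............+@@@@@@@
0.474 .....++...++++++++++.........++.................@@@@@@@@@@@@@@@@@@@..............@@@@@@@
0.468 ......+......................++.................@@@@@@@@@@++.....................@@@@@@@
0.462 ......+......................++..................@...............................@@@@@@@
0.456 ......+.......................+..................................................+@@@@@@
0.450 ......++......................+...................................................@@@@@@
0.444 ......++......................++....................................................@@@@
```

```bash
python3 -c "
from workcell import manip
print(manip.hand_in())"
```

```text
the job is handed in; nothing more can be done
None
```

I handed the job in at about 82 s: all four headed pins lie in the tray's larger compartment, the punch is back in its rest and the empty pan stands upright on the bench, by my own camera checks since no verdict came back; I viewed 15 pictures against the limit of 14.

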